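Pack levelling wedges head to tail and square the pack

ROBOT

A 7-joint arm with a two-finger parallel gripper is mounted at the origin on the work surface. World frame = base frame: x ahead of the robot, y to its left, z up, the work surface at z = 0. Lengths are in m, angles in rad, forces in N, time in s.
With the tool pointing down it reaches from about 0.425 to 0.825 m from the base axis. Payload 3.6 kg.
Tool frame: the origin (TCP) lies between the finger pads; the fingertips stand tips_ahead ahead of it and the grasp point (between the pads) lies 6 mm ahead of it (tips_ahead is the distance from the TCP to the fingertips, in m); z points along the fingers, x is the direction in which the jaws open and shut, and the axes are right-handed (so a half turn about z gives the same grasp; the last joint's range is limited). The gripper opens to 93 mm and grips with 3 to 60 N. Pads are 15 mm wide; open, the fingers measure 128 mm over their backs; the gripper's body (75 mm by 188 mm) begins 65 mm behind the grasp point.
Start: joints at [-1.19, 0.615, -0.013, 1.423, 0.008, 1.103, -0.04], TCP at [0.257, 0.597, 0.244] pointing down, gripper open.
Joint ranges: [-3.12, 3.12], [-0.3, 2.06], [-1.34, 1.32], [0.26, 2.42], [-1.36, 4.5], [0.01, 1.98], [-2.84, 2.84]. Speed limits (rad/s): [2.79, 2.79, 3.14, 3.14, 3.14, 3.14, 3.14].

INTERFACE

Orientations are given as a 3x3 rotation matrix whose columns are the frame's x, y, z axes.
In Python, from cell import * gives the robot as it stands. The module is installed in compiled form; this text tells all that it offers.
- The arm moves only by the shell command python3 -m pendant 'ROWS' [FORCE]. ROWS is JSON, a list of rows, each an object with "gripper": the opening, from -1 (shut) to 1 (fully open); "delta_pos": the shift along the tool's x, y, z in cm, a list of three; "roll": the turn about the tool's z in rad. A call has exactly 5 rows; each row is the pose to reach, as a shift and turn from the pose commanded when the call began, along the tool's axes at that moment; what a row does not reach only later rows make up. A row lasts 1/8 s, in which the tool goes at most 62.5 mm and 10.7 degrees, less where a joint would pass 70% of its speed; a pose out of reach is approached as far as the arm can. A call with a gripper value outside its range is refused whole. The fingers move at their own pace and stop on an object; FORCE is the grip in N (left out, the last holds). Time passes only in rows, so rows that repeat a pose let the fingers close, or fill a call up. It gives the time, the measured TCP pose, the force and the opening at its end, in the units of the state.
- state(): the state, without advancing time (a new reading comes with each control period).
- read_camera(name): name is "scene" or "side" or "wrist"; returns the picture (480x640x3 uint8, red, green, blue); there is no depth.
- calibration(name): a dict with "fx", "fy", "cx", "cy" (pixels), "world_to_cam" (4x4, takes a point from world to camera coordinates). Camera axes: x right, y down, z forward; pixel columns grow to the right and rows downward; lengths in m; the calibration is good to about 2 mm. A picture is of the moment at which its call begins: read the wrist's pose just before it. calibration takes no time and is no camera call; for the wrist camera it gives the pose at the moment of the call.
- hand_in(): hands the job in, once; it reports no verdict.
The state is a dict: "t": time; "joint_pos": joint angles; "dq": joint speeds; "joint_efforts": joint torques, N m; "tool_pos": TCP position; "tcp_rot": TCP orientation; "ft_force": force on the tool from outside, world axes, zero at the start; "wrist_torque": the same for the moment, N m; "finger_gap": finger opening in m.
Only numpy, scipy, OpenCV 4.12 (cv2) and the standard library are available. Lean on these libraries where they do the work, as an engineer would, in place of code of your own. Each camera call takes 0.05 s, during which the arm holds its last target.

TASK

Finish packing the set of four wooden wedges into the metal tray: one is already in against the fixed end wall, so lay the other three in flat beside it, alternately head to tail so that slant lies against slant, straight side against straight side and the four make a rectangle. Then slide the fence up snug against the pack so that the wedges are tight and square, and let go. Leave the rectangular spacer block, the roll of tape and the stapler where they are.

Things in the scene. Friction and masses are not known exactly. Their poses are not given: they have to be found in the camera images.
- tray: fixed open aluminium tray. Origin on the bench; floor top 6 mm above it. Side walls' inner faces at x = +-61 mm, end wall's inner face at y = +80 mm; walls 8 to 10 mm thick, tops 28 mm above the bench. Base plate: x +-75 mm, y -128 to +92 mm. The wedges lie flat on the floor, lengths along x, packed from the end wall towards -y; the fence closes from -y.
- fence (a joint): slide of the fence along the tray's +y, m: its face is at tray y = -90 mm + value. 0 = fully back, grows towards the end wall, stop at 0.060; starts at 0 to 0.010. The four wedges packed tight (124 mm) give about 0.046. Moving it takes about 3 N, up to about 10 N with the wedges; it stays where it is left.
- fence_grip (a point): centre of the fence's black upright grip, 26 mm along tray x, 16 mm along tray y, 44 mm tall (22 mm above and below this point). The point is 64.5 mm above the bench and 15 mm to -y of the fence's face. The grip stands on the grey fence block, 112 mm (x) by 30 mm (y), top 42.5 mm above the bench. Axes as the tray's.
- wedge1_grip (a point): wedge already in the tray, straight side along the end wall, thin end to tray -x. Wooden, on its side: in plan 110 mm long, 44 mm wide at the thick end (-x), 18 mm at the thin end (+x); 35 mm high, 0.1 kg. Straight long side at y -15.5 mm; slanted side at y +28.5 mm (thick end) to +2.5 mm (thin end). Point: centre of its upright grip, 57 mm above the underside; x to the thin end, z up.
- wedge2_grip (a point): wedge like wedge1, loose on the bench at any yaw. Its upright grip stands on the wedge's top at half length, 26 mm along the wedge's x, 16 mm along y, 44 mm tall (22 mm above and below this point, its centre; 57 mm above the underside). Axes as for wedge1. Wedges 2, 3 and 4 are interchangeable.
- wedge3_grip (a point): loose wedge, the same in shape, size, axes and grip as wedge1 and wedge2, on the bench at any yaw; the point is the centre of its grip, 57 mm above its underside
- wedge4_grip (a point): loose wedge, the same in shape, size, axes and grip as wedge1 and wedge2, on the bench at any yaw; the point is the centre of its grip, 57 mm above its underside
- spacer_grip (a point): bystander among the wedges: a rectangular block of the same wood, height, length and grip (110 x 31 x 35 mm, both long sides straight, no taper); the point is the centre of its grip, 57 mm above its underside; x along its length. Not to be moved.
- tape: bystander: cardboard-coloured roll of tape lying flat, 100 mm across, 48 mm high, on the bench; origin under its centre
- stapler: bystander: black desk stapler, 130 x 34 x 44 mm; origin under its centre, x along its length
Things that resemble listed ones, but are neither listed nor needed, are in the scene too. Leave any white look-alike of the part that bears wedge4_grip alone. What is shaped like the part that bears wedge3_grip but purple is not meant.

How it is judged:
By the outcome, as a careful person would: the job done as asked, in the order asked, and still so for the second after the job is handed in, with the robot touching nothing.
It also fails if it takes over 72 s, if anything falls off the work surface, if the arm or the gripper's body presses on something with over 40 N, if the wrist force passes 120 N, or if a joint passes its speed limit or range.

## Working session

There is one attempt and no reset: what is moved stays moved. The work goes in short steps, Python scripts to look and compute and a shell command to move; the robot and the scene stay as the last step left them, time stands still between calls to the robot, and variables do not carry over. Pictures are saved under pics/ and viewed, and the job is handed in when it is done.

```bash
mkdir -p pics; ls
python3 - <<'E'
from cell import *
import cv2
s=state()
for k,v in s.items(): print(k,v)
for n in ("scene","side","wrist"):
    im=read_camera(n); cv2.imwrite(f"pics/{n}0.png",im[:,:,::-1])
    c=calibration(n); print(n,c)
E
```

```text
pics
t 0.0
joint_pos [-1.19050499  0.61593455 -0.01260661  1.42489856  0.00812565  1.10336572
 -0.04038813]
dq [-1.45047030e-03  8.64196909e-04  1.43044527e-03 -7.93010447e-05
 -1.35821536e-03 -4.65193957e-04  8.64938110e-04]
joint_efforts [-2.09960290e-04 -4.58923995e+01  2.09093601e-01 -1.65743941e+01
 -6.10144436e-02  2.03819614e-02  2.29922234e-04]
tool_pos [0.25689794 0.59629279 0.24247127]
tcp_rot [[ 3.95588027e-01  9.18427574e-01 -9.51068538e-04]
 [ 9.18424513e-01 -3.95589165e-01 -2.37195494e-03]
 [-2.55470123e-03  6.48323156e-05 -9.99996735e-01]]
ft_force [0.74735359 0.63906377 0.30342172]
wrist_torque [-0.03186557 -0.01888034 -0.03757511]
finger_gap 0.09311810695413547
scene {'fx': 545.1478060408684, 'fy': 545.1478060408684, 'cx': 315.96204196679673, 'cy': 240.12109159371553, 'world_to_cam': array([[ 0.68971351,  0.72400032, -0.01089969, -0.37652136],
       [ 0.46585615, -0.45521776, -0.75878511, -0.20223733],
       [-0.5543224 ,  0.51826666, -0.65124984,  1.51682057],
       [ 0.        ,  0.        ,  0.        ,  1.        ]])}
side {'fx': 553.1225054105549, 'fy': 553.1225054105549, 'cx': 321.21419388153737, 'cy': 243.17756504136642, 'world_to_cam': array([[ 0.80880107, -0.58807879,  0.00203905, -0.44391671],
       [-0.42590432, -0.5881419 , -0.6875279 ,  0.27036282],
       [ 0.40551983,  0.55520486, -0.7261551 ,  0.93018981],
       [ 0.        ,  0.        ,  0.        ,  1.        ]])}
wrist {'fx': 372.8460836671883, 'fy': 372.8460836671883, 'cx': 323.82896982423904, 'cy': 236.677144203171, 'world_to_cam': array([[ 0.39574274,  0.91836008, -0.00156608, -0.64850684],
       [ 0.88106588, -0.37918965,  0.28273332, -0.03386831],
       [ 0.25905715, -0.11326948, -0.95919728,  0.38955969],
       [ 0.        ,  0.        ,  0.        ,  1.        ]])}
```

View pics/scene0.png

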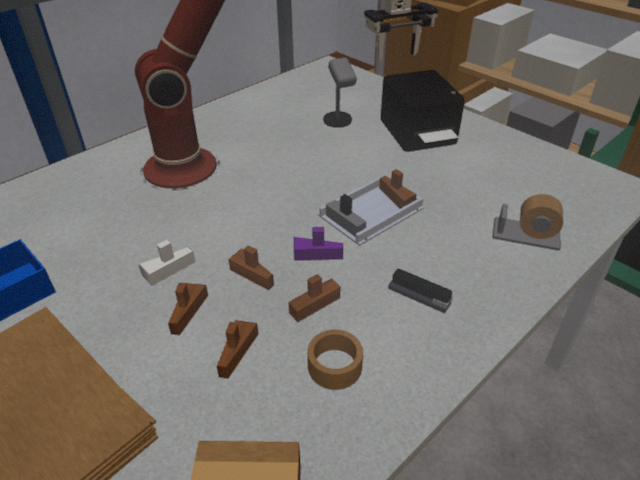

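View pics/side0.png

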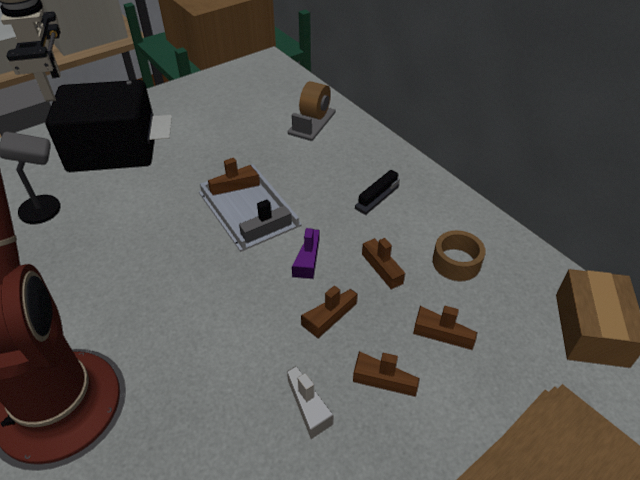

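View pics/wrist0.png

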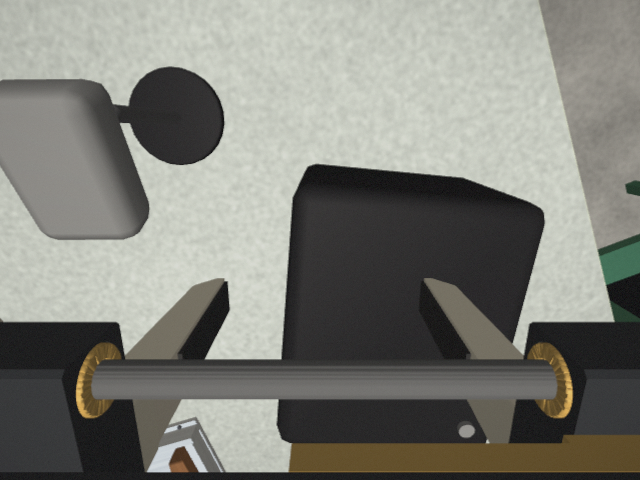

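```bash
python3 -c "
import cell
print([n for n in dir(cell) if not n.startswith('__')])
print(getattr(cell,'tips_ahead',None))"
```

```text
['MotionError', 'calibration', 'hand_in', 'read_camera', 'state', 'tips_ahead']
0.025
```

Run:
```python
import cv2
a=cv2.imread('pics/scene0.png'); b=cv2.imread('pics/side0.png')
def crop(im,x0,y0,x1,y1,s,n):
    c=cv2.resize(im[y0:y1,x0:x1],None,fx=s,fy=s,interpolation=cv2.INTER_CUBIC); cv2.imwrite('pics/'+n,c)
crop(a,150,230,350,380,4,'c_scene.png')
crop(a,300,160,440,250,5,'c_scene_tray.png')
crop(b,295,230,485,400,3.5,'c_side.png')
crop(b,190,150,310,255,5,'c_side_tray.png')
```

```text
(no output)
```

View pics/c_scene.png

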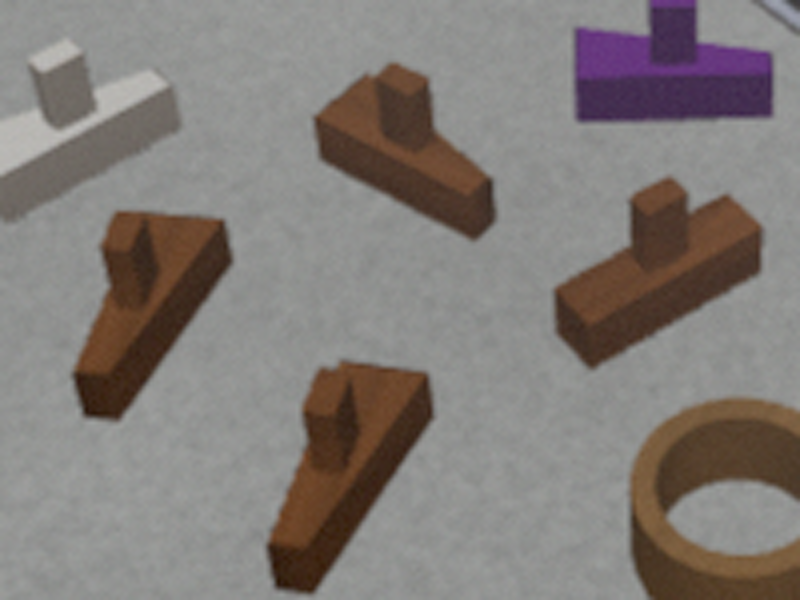

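View pics/c_side.png

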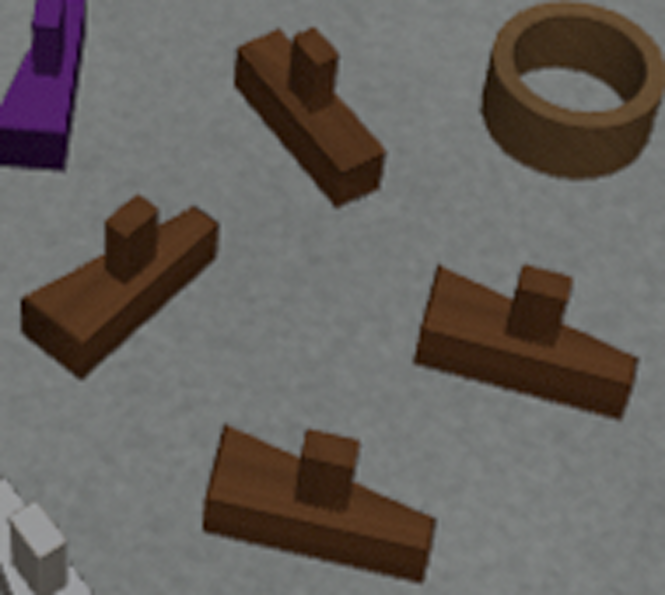

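View pics/c_scene_tray.png

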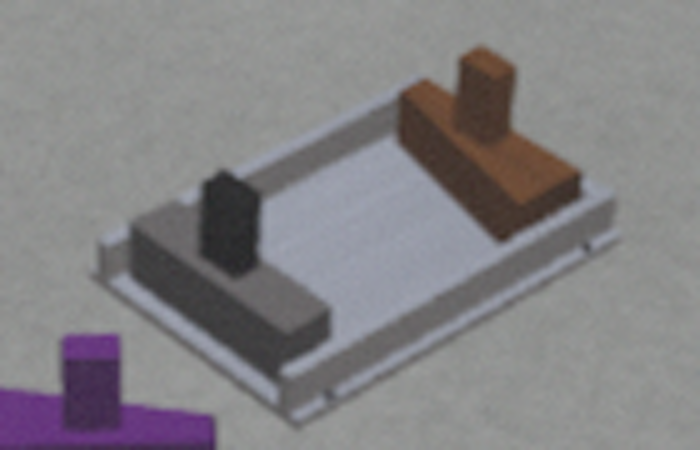

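View pics/c_side_tray.png

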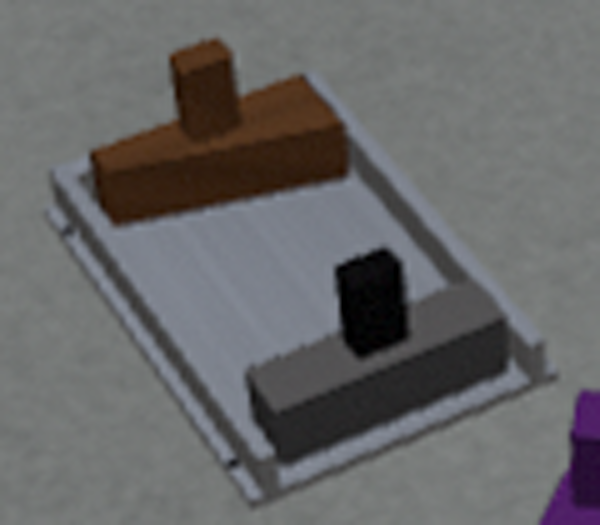

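```bash
cat > h.py <<'E'
import numpy as np, cv2
from scipy.optimize import minimize, least_squares
import pickle,os
def proj(c,P):
    P=np.atleast_2d(P); q=P@c['world_to_cam'][:3,:3].T+c['world_to_cam'][:3,3]
    return np.c_[c['fx']*q[:,0]/q[:,2]+c['cx'], c['fy']*q[:,1]/q[:,2]+c['cy']]
def place(P,x,y,yaw,z=0):
    c,s=np.cos(yaw),np.sin(yaw); P=np.asarray(P,float)
    return np.c_[c*P[:,0]-s*P[:,1]+x, s*P[:,0]+c*P[:,1]+y, P[:,2]+z]
def prism(poly,z0,z1): return np.array([(*p,z) for z in (z0,z1) for p in poly])
WB=prism([(-.055,-.0155),(.055,-.0155),(.055,.0025),(-.055,.0285)],0,.035)
SB=prism([(-.055,-.0155),(.055,-.0155),(.055,.0155),(-.055,.0155)],0,.035)
GR=prism([(-.013,-.008),(.013,-.008),(.013,.008),(-.013,.008)],.035,.079)
S=4
def render(c,parts,shape,x,y,yaw,z,x0,y0):
    m=np.zeros(shape,np.uint8)
    for p in parts:
        uv=(proj(c,place(p,x,y,yaw,z))-[x0,y0]+.5)*S-.5
        cv2.fillConvexPoly(m,cv2.convexHull(np.round(uv*16).astype(np.int32)),255,cv2.LINE_AA,4)
    return m.astype(float)/255
def brown(im):
    h=cv2.cvtColor(im,cv2.COLOR_RGB2HSV); return ((h[...,1]>95)&((h[...,0]<22)|(h[...,0]>172)))
def target(im,box):
    x0,y0,x1,y1=box
    r=im[y0:y1,x0:x1].astype(np.float32)
    # soft "brownness": r-b
    f=cv2.resize(r,None,fx=S,fy=S,interpolation=cv2.INTER_LINEAR)
    d=cv2.GaussianBlur((f[...,0]-f[...,2])/np.maximum(f.sum(-1),1),(0,0),2)
    hi=np.percentile(d,97)*.9; lo=np.median(d[:8])
    return np.clip((d-lo)/(hi-lo)*3-.75,0,1)
def fit(views,p0,z=0,parts=(WB,GR)):
    T=[(c,target(im,b),b) for c,im,b in views]
    def cost(p): return sum(np.abs(render(c,parts,t.shape,p[0],p[1],p[2],z,b[0],b[1])-t).sum()/t.max() for c,t,b in T)/S/S
    r=minimize(cost,p0,method='Nelder-Mead',options=dict(initial_simplex=np.array([p0]+[np.array(p0)+d for d in np.diag([.012,.012,.2])]),xatol=2e-5,fatol=1e-3,maxiter=300))
    return r.x,r.fun,T
def back(c,u,v,z):
    w=c['world_to_cam']; R=w[:3,:3]; o=-R.T@w[:3,3]; d=R.T@np.array([(u-c['cx'])/c['fx'],(v-c['cy'])/c['fy'],1])
    return o+d*(z-o[2])/d[2]
E
python3 - <<'E'
from h import *; from cell import calibration
cs,cd=calibration('scene'),calibration('side')
a=cv2.imread('pics/scene0.png')[:,:,::-1]; b=cv2.imread('pics/side0.png')[:,:,::-1]
def box(u,v,w=40): return (u-w,v-w,u+w,v+w)
W={'A':((251,265),(330,312)),'B':((188,307),(387,374)),'C':((238,347),(446,327)),'spacer':((315,297),(383,262))}
for n,(p,q) in W.items():
    x,y,_=(back(cs,*p,.03)+back(cd,*q,.03))/2
    best=None
    for parts in ((WB,GR),(SB,GR)):
      best=None
      for yaw in np.arange(0,2*np.pi,np.pi/4):
        va=(cs,a,(p[0]-30,p[1]-32,p[0]+30,p[1]+32)); vb=(cd,b,(q[0]-38,q[1]-32,q[0]+38,q[1]+32))
        r=fit([va,vb],[x,y,yaw],parts=parts)
        if best is None or r[1]<best[1]: best=r
      print(n,'wedge' if parts[0] is WB else 'spacer',best[0].round(4),np.degrees(best[0][2])%360,best[1], 'r',np.hypot(*best[0][:2]))
# tray: base outline corners z=0
sc=np.array([(319.4,215),(359.4,245),(424,207.6)]); sd=np.array([(240,251),(300.6,225.6),(199.6,193)])
BP=dict(a=(-.075,-.128,0),b=(.075,-.128,0),d=(-.075,.092,0),e=(.075,.092,0))
print([back(cs,*u,0).round(4) for u in sc],[back(cd,*u,0).round(4) for u in sd])
E
```

```text
A wedge [ 0.4801 -0.1254  0.17  ] 9.739460441998292 289.0022370074748 r 0.4962438579448273
A spacer [ 0.4783 -0.1258  3.2519] 186.31862812322214 427.3811179976399 r 0.49455781848049307
B wedge [ 0.473  -0.2913  5.4258] 310.87710839891287 309.15789914960953 r 0.5555032851240088
B spacer [ 0.4746 -0.2902  2.2064] 126.41737709708919 504.5849323264232 r 0.5562268407643717
C wedge [ 0.6229 -0.2821 -0.9257] 306.96207842202324 298.6106153592613 r 0.6837773748837404
C spacer [ 0.6245 -0.2809  2.1289] 121.97545954714607 486.3471958881354 r 0.6847738129246931
spacer wedge [ 0.6358 -0.087   1.5964] 91.46454917990243 441.87445656319755 r 0.6417613206594633
spacer spacer [ 0.6362 -0.0884  1.4523] 83.21099169464425 309.905771165721 r 0.6423117825073937
[array([ 0.4249,  0.127 , -0.    ]), array([0.5707, 0.115 , 0.    ]), array([0.5866, 0.335 , 0.    ])] [array([0.4258, 0.1232, 0.    ]), array([0.5731, 0.1109, 0.    ]), array([ 0.4427,  0.3393, -0.    ])]
```

Run:
```python
from h import *; from cell import calibration
cs,cd=calibration('scene'),calibration('side')
a=cv2.imread('pics/scene0.png')[:,:,::-1]; b=cv2.imread('pics/side0.png')[:,:,::-1]
def s(u,v): return (u/5+300-.4,v/5+160-.4)
def d(u,v): return (u/5+190-.4,v/5+150-.4)
# tray points (tray frame) <-> pixels
sc=[((-.075,-.128,0),s(97,275)),((.075,-.128,0),s(297,428)),((.075,.092,0),s(620,240))]
sd=[((-.075,-.128,0),d(252,507)),((.075,-.128,0),d(556,378)),((-.075,.092,0),d(47,218))]
def res(p,which=3):
    r=[]
    for c,L,w in((cs,sc,1),(cd,sd,2)):
        if which&w:
            P=place([l[0] for l in L],*p[:3]); r.append((proj(c,P)-np.array([l[1] for l in L])).ravel())
    return np.concatenate(r)
for w in(1,2,3):
    r=least_squares(res,[.51,.24,-.08],args=(w,)); print(w,r.x.round(4),np.degrees(r.x[2]),np.abs(r.fun).round(1))
T=r.x
# wedge1
va=(cs,a,(376,164,422,210)); vb=(cd,b,(205,154,265,198))
x0=place([(0,.0645,0)],*T)[0]
for V in([va],[vb],[va,vb]):
    f=fit(V,[x0[0],x0[1],T[2]+np.pi],z=.006); print('w1',f[0].round(4),np.degrees(f[0][2]),f[1])
    q=f[0]; c,s_=np.cos(T[2]),np.sin(T[2]); e=q[:2]-T[:2]; print(' in tray',np.array([c*e[0]+s_*e[1],-s_*e[0]+c*e[1]]).round(4))
# fence grip top center
fs,fd=s(230,180),d(369,256)
def g(X): return np.r_[proj(cs,X)[0]-fs,proj(cd,X)[0]-fd]
r=least_squares(g,[.5,.12,.087]); print('fence grip top',r.x.round(4),r.fun.round(1)); e=r.x[:2]-T[:2]; print(np.array([c*e[0]+s_*e[1],-s_*e[0]+c*e[1]]).round(4))
# overlay
W=dict(A=(.4801,-.1254,.17),B=(.473,-.2913,-.8574),C=(.6229,-.2821,-.9257))
for n,cc,im in(('s',cs,a),('d',cd,b)):
    o=cv2.resize(im[:,:,::-1],None,fx=2,fy=2)
    def ln(P,col):
        uv=np.round(((proj(cc,P)+.5)*2-.5)*16).astype(np.int32); cv2.polylines(o,[uv],True,col,1,cv2.LINE_AA,4)
    for w in W.values():
        for h in(0,4): ln(place(WB,*w)[h:h+4],(0,255,0)); ln(place(GR,*w)[h:h+4],(255,255,0))
    ln(place([(-.075,-.128,0),(.075,-.128,0),(.075,.092,0),(-.075,.092,0)],*T),(0,255,0))
    ln(place([(-.061,-.128,.028),(.061,-.128,.028),(.061,.08,.028),(-.061,.08,.028)],*T),(0,0,255))
    cv2.imwrite(f'pics/ov_{n}.png',o[300:780,300:940] if n=='s' else o[280:820,380:980])
```

```text
1 [ 0.5055  0.2482 -0.0747] -4.280862216761842 [0.9 0.1 0.4 0.2 0.5 0.2]
2 [ 0.5095  0.2444 -0.0741] -4.24481158710799 [0.  0.4 0.4 0.  0.3 0.5]
3 [ 0.5083  0.2454 -0.0724] -4.146596402704324 [0.9 0.9 0.6 1.  0.6 1.1 0.6 0.3 0.3 0.1 1.  0.5]
w1 [0.5088 0.311  2.9854] 171.05221826933447 169.6444492699469
 in tray [-0.0042  0.0655]
w1 [0.5165 0.3092 3.0589] 175.26148199840972 137.12675675691344
 in tray [0.0035 0.0642]
w1 [0.5147 0.3073 3.0249] 173.31207204521633 327.1548892635925
 in tray [0.0019 0.0622]
fence grip top [0.501  0.1378 0.0926] [-0.1  0.1 -0.  -0.1]
[ 0.0005 -0.1078]
```

View pics/ov_s.png

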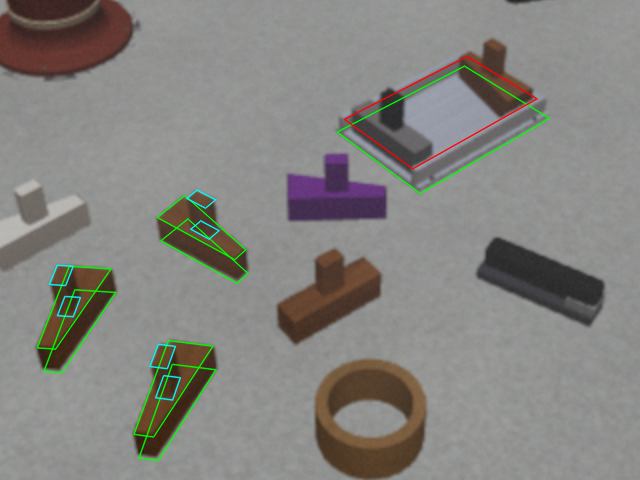

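View pics/ov_d.png

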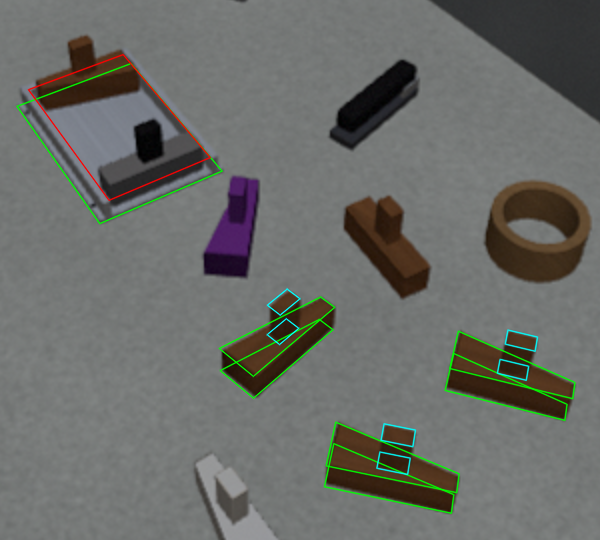

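```bash
cat >> h.py <<'E'
def go(x,y,z,yaw):
    """print shift in tool axes (cm) and roll to reach TCP x,y,z with tool-x yaw"""
    from cell import state
    s=state(); R=s['tcp_rot']; cur=np.arctan2(R[1,0],R[0,0])
    Rz=np.array([[np.cos(cur),np.sin(cur),0],[np.sin(cur),-np.cos(cur),0],[0,0,-1.]])
    d=Rz.T@(np.array([x,y,z])-s['tool_pos'])*100
    dy=(yaw-cur+np.pi)%(2*np.pi)-np.pi
    print('t',round(s['t'],2),'tcp',s['tool_pos'].round(4),'yaw',round(np.degrees(cur),2),'gap',round(s['finger_gap'],4),'f',s['ft_force'].round(1),'j7',round(s['joint_pos'][6],2),'tilt',R[:2,2].round(4))
    print('delta',d.round(2),'roll',round(-dy,3),'(deg yaw',round(np.degrees(dy),1),') dist',round(np.linalg.norm(d),1))
E
python3 - <<'E'
from h import *
from cell import *
c=calibration('wrist'); w=c['world_to_cam']; s=state()
print('cam pos in tool', s['tcp_rot'].T@(-w[:3,:3].T@w[:3,3]-s['tool_pos']))
cs=calibration('scene'); cd=calibration('side')
# box corner
print(back(cs,418,147,0),back(cs,382,112,0),back(cs,461,133,0)); 
p=back(cs,418,147,0)
for h in(.1,.15,.2): print(h,proj(cs,[p[0],p[1],h]))
# look pose above tray
go(.505,.2,.33,np.radians(-4.3))
E
```

```text
cam pos in tool [-0.0005978  -0.07758468 -0.13945963]
[0.3943662  0.55425548 0.        ] [0.17883243 0.64262236 0.        ] [0.43461632 0.71013101 0.        ]
0.1 [[421.98004353 115.80338583]]
0.15 [[424.10072998  99.18089502]]
0.2 [[426.31632303  81.81450164]]
t 0.15 tcp [0.2569 0.5964 0.2428] yaw 66.7 gap 0.093 f [ 0.2 -0.2 -0.9] j7 -0.04 tilt [-0.0008 -0.0018]
delta [-26.6   38.47  -8.72] roll 1.239 (deg yaw -71.0 ) dist 47.6
```

```bash
python3 -m pendant '[{"gripper":1,"delta_pos":[-3.2,4.6,-1.7],"roll":0.16},{"gripper":1,"delta_pos":[-6.4,9.2,-3.4],"roll":0.32},{"gripper":1,"delta_pos":[-9.6,13.8,-5.1],"roll":0.48},{"gripper":1,"delta_pos":[-12.8,18.4,-6.8],"roll":0.64},{"gripper":1,"delta_pos":[-16,23,-8.7],"roll":0.8}]' 20; python3 -c "
from h import *
go(.505,.2,.33,np.radians(-4.3))"
```

```text
t: 0.78
tool_pos: [0.4056, 0.3572, 0.3309]
tcp_rot: [[0.936, 0.351, -0.001], [0.351, -0.936, -0.0], [-0.001, 0.0, -1.0]]
ft_force: [1.4, 0.1, -0.2]
finger_gap: 0.0934
t 0.78 tcp [0.4056 0.3572 0.3309] yaw 20.56 gap 0.0934 f [ 1.4  0.1 -0.2] j7 -0.31 tilt [-0.0006 -0.0004]
delta [ 3.79 18.2   0.09] roll 0.434 (deg yaw -24.9 ) dist 18.6
```

```bash
python3 -m pendant '[{"gripper":1,"delta_pos":[1.9,3.5,0],"roll":0.13},{"gripper":1,"delta_pos":[3.8,7,0],"roll":0.26},{"gripper":1,"delta_pos":[5.7,10.5,0],"roll":0.39},{"gripper":1,"delta_pos":[6.2,11.6,0],"roll":0.434},{"gripper":1,"delta_pos":[6.2,11.6,0],"roll":0.434}]' 20
python3 - <<'E'
from h import *
from cell import *
import json
c=calibration('wrist'); im=read_camera('wrist'); cv2.imwrite('pics/w1.png',im[:,:,::-1]); pickle.dump(c,open('pics/w1.pkl','wb'))
go(.6229,-.2821,.2,-.9257)
E
```

```text
t: 1.4
tool_pos: [0.504, 0.2728, 0.3303]
tcp_rot: [[0.998, -0.069, -0.001], [-0.069, -0.998, -0.0], [-0.001, 0.0, -1.0]]
ft_force: [-0.5, 0.9, -0.1]
finger_gap: 0.0932
t 1.45 tcp [0.5032 0.274  0.3303] yaw -3.84 gap 0.093 f [-0.7  0.5 -0.1] j7 -0.45 tilt [-0.0017  0.0008]
delta [15.67 54.68 13.03] roll 0.859 (deg yaw -49.2 ) dist 58.4
```

View pics/w1.png

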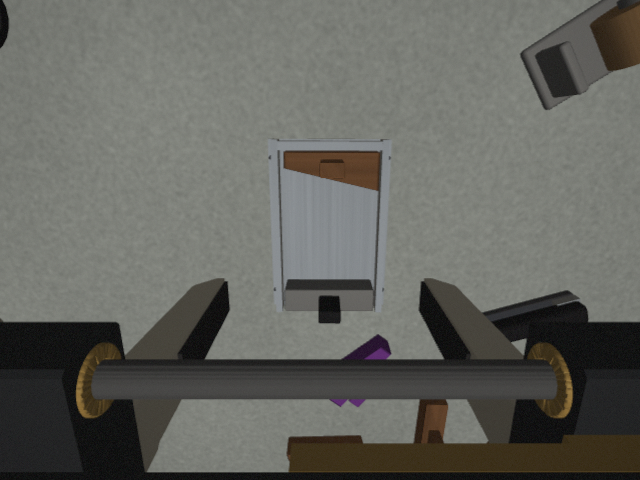

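Run:
```python
import cv2
a=cv2.imread('pics/w1.png')[130:330,255:405]
cv2.imwrite('pics/w1c.png',cv2.resize(a,None,fx=3,fy=3,interpolation=cv2.INTER_CUBIC)[:600])
```

```text
(no output)
```

View pics/w1c.png

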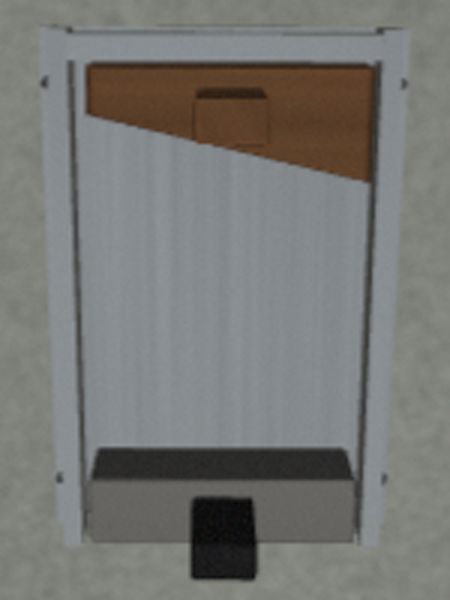

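Run:
```python
from h import *
c=pickle.load(open('pics/w1.pkl','rb'))
def px(u,v): return ((u+.5)/3-.5+255,(v+.5)/3-.5+130)
L=[((-.061,.08,.028),px(73,62)),((.061,.08,.028),px(376,65)),((-.061,-.128,.028),px(82,543)),((.061,-.128,.028),px(360,543))]
w1=[((.055,.0155),(88,66)),((-.055,.0155),(373,68)),((-.055,-.0285),(370,182)),((.055,-.0025),(87,114))]
def res(p):
    P=place([l[0] for l in L],*p[:3]); r=(proj(c,P)-np.array([l[1] for l in L]))
    r[2:,1]=0
    # wedge1 at tray (wx, .0645) yaw pi
    Q=np.array([(-x+p[3],y+.0645,.041) if 0 else (-x+p[3], y+.0645,.041) for (x,y),_ in w1])
    q=proj(c,place(Q,*p[:3]))-np.array([px(*u) for _,u in w1])
    F=np.array([(-.056,-.09+p[4],.0425),(.056,-.09+p[4],.0425),(-.056,-.12+p[4],.0425),(.056,-.12+p[4],.0425)])
    f=proj(c,place(F,*p[:3]))-np.array([px(*u) for u in((90,480),(355,480),(88,541),(355,541))])
    return np.r_[r.ravel(),q.ravel(),f.ravel()]
r=least_squares(res,[.508,.245,-.074,0,.005]); print(r.x.round(4),np.degrees(r.x[2])); print(r.fun.round(1).reshape(-1,2))
for y in(.0645,.0335,.0025,-.0285,-.09+r.x[4]-.015): print(y,place([(r.x[3],y,0)],*r.x[:3]).round(4))
```

```text
[ 0.509   0.2434 -0.0732  0.002   0.003 ] -4.192334131316938
[[-2.1  0.5]
 [ 2.3 -0.1]
 [-0.1  0. ]
 [ 0.1  0. ]
 [-1.5 -0.1]
 [ 1.5 -0.4]
 [ 0.7  0.5]
 [-0.7  0.1]
 [-0.9 -0.8]
 [ 0.6 -0.5]
 [ 0.4  0.6]
 [-0.3  0.9]]
0.0645 [[0.5157 0.3076 0.    ]]
0.0335 [[0.5134 0.2767 0.    ]]
0.0025 [[0.5111 0.2458 0.    ]]
-0.0285 [[0.5089 0.2149 0.    ]]
-0.10196247099843476 [[0.5035 0.1416 0.    ]]
```

```bash
python3 -m pendant '[{"gripper":1,"delta_pos":[1.6,5.6,1],"roll":0.17},{"gripper":1,"delta_pos":[3.2,11.2,2],"roll":0.34},{"gripper":1,"delta_pos":[4.8,16.8,3],"roll":0.51},{"gripper":1,"delta_pos":[6.4,22.4,4],"roll":0.68},{"gripper":1,"delta_pos":[8,28,5],"roll":0.858}]' 20; python3 -c "
from h import *
go(.6229,-.2821,.2,-.9257)"
```

```text
t: 2.08
tool_pos: [0.5646, -0.0108, 0.2804]
tcp_rot: [[0.599, -0.8, 0.0], [-0.8, -0.599, 0.002], [-0.002, -0.001, -1.0]]
ft_force: [1.0, 0.0, -0.1]
finger_gap: 0.0932
t 2.08 tcp [ 0.5646 -0.0108  0.2804] yaw -53.17 gap 0.0932 f [ 1.   0.  -0.1] j7 -0.64 tilt [0.     0.0024]
delta [25.21 11.59  8.04] roll -0.002 (deg yaw 0.1 ) dist 28.9
```

```bash
python3 -m pendant '[{"gripper":1,"delta_pos":[5.2,2.4,1.6],"roll":0},{"gripper":1,"delta_pos":[10.4,4.8,3.2],"roll":0},{"gripper":1,"delta_pos":[15.6,7.2,4.8],"roll":0},{"gripper":1,"delta_pos":[20.8,9.6,6.4],"roll":0},{"gripper":1,"delta_pos":[25.2,11.6,8],"roll":0}]' 20
python3 - <<'E'
from h import *
from cell import *
c=calibration('wrist'); im=read_camera('wrist')
o=im[:,:,::-1].copy()
for h in(0,4):
  for B,col in((WB,(0,255,0)),(GR,(255,255,0))):
    cv2.polylines(o,[np.round(proj(c,place(B,.6229,-.2821,-.9257))[h:h+4]).astype(np.int32)],True,col,1)
cv2.imwrite('pics/w2.png',o)
go(.6229,-.2821,.065,-.9257)
E
```

```text
t: 2.7
tool_pos: [0.6239, -0.2828, 0.1999]
tcp_rot: [[0.602, -0.798, 0.001], [-0.798, -0.602, 0.002], [-0.001, -0.002, -1.0]]
ft_force: [0.9, -1.0, -0.5]
finger_gap: 0.0929
t 2.75 tcp [ 0.6214 -0.2909  0.1972] yaw -53.45 gap 0.0933 f [-0.4 -5.4 -1.2] j7 -0.21 tilt [-0.0033 -0.0049]
delta [-0.62 -0.65 13.22] roll -0.007 (deg yaw 0.4 ) dist 13.2
```

View pics/w2.png

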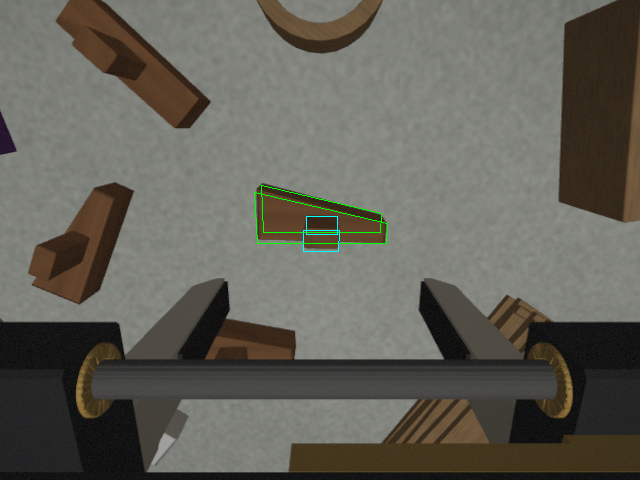

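```bash
python3 -m pendant '[{"gripper":1,"delta_pos":[0,0,5],"roll":0},{"gripper":1,"delta_pos":[0,0,9],"roll":0},{"gripper":1,"delta_pos":[0,0,12],"roll":0},{"gripper":1,"delta_pos":[0,0,13.3],"roll":0},{"gripper":1,"delta_pos":[0,0,13.5],"roll":0}]' 30; python3 -c "
from h import *
go(.6229,-.2821,.065,-.9257)"
```

```text
t: 3.38
tool_pos: [0.6233, -0.2818, 0.0653]
tcp_rot: [[0.601, -0.799, -0.0], [-0.799, -0.601, 0.001], [-0.001, -0.001, -1.0]]
ft_force: [-0.7, 0.9, 0.3]
finger_gap: 0.0934
t 3.38 tcp [ 0.6233 -0.2818  0.0653] yaw -53.05 gap 0.0934 f [-0.7  0.9  0.3] j7 -0.15 tilt [-0.0003  0.0013]
delta [-0.    0.04  0.03] roll -0.0 (deg yaw 0.0 ) dist 0.1
```

Grasp.

```bash
python3 -m pendant '[{"gripper":-1,"delta_pos":[0,0,0],"roll":0},{"gripper":-1,"delta_pos":[0,0,0],"roll":0},{"gripper":-1,"delta_pos":[0,0,0],"roll":0},{"gripper":-1,"delta_pos":[0,0,0],"roll":0},{"gripper":-1,"delta_pos":[0,0,0],"roll":0}]' 30; python3 -c "
from h import *
go(.6229,-.2821,.065,-.9257)"
```

```text
t: 4.0
tool_pos: [0.6228, -0.2835, 0.0658]
tcp_rot: [[0.599, -0.8, 0.0], [-0.8, -0.599, -0.0], [0.0, -0.0, -1.0]]
ft_force: [0.4, -0.9, -0.5]
finger_gap: 0.0475
t 4.0 tcp [ 0.6228 -0.2835  0.0658] yaw -53.17 gap 0.0475 f [ 0.4 -0.9 -0.5] j7 -0.15 tilt [ 0.0001 -0.    ]
delta [-0.1  -0.09  0.08] roll -0.002 (deg yaw 0.1 ) dist 0.2
```

```bash
python3 -m pendant '[{"gripper":-1,"delta_pos":[0,0,0],"roll":0},{"gripper":-1,"delta_pos":[0,0,0],"roll":0},{"gripper":-1,"delta_pos":[0,0,0],"roll":0},{"gripper":-1,"delta_pos":[0,0,0],"roll":0},{"gripper":-1,"delta_pos":[0,0,-2],"roll":0}]' 30; python3 -c "
from h import *
go(.6229,-.2821,.195,-.9257)"
```

```text
t: 4.62
tool_pos: [0.6217, -0.2827, 0.0844]
tcp_rot: [[0.599, -0.8, -0.004], [-0.8, -0.599, 0.002], [-0.004, 0.002, -1.0]]
ft_force: [-0.4, -0.1, -0.7]
finger_gap: 0.0257
t 4.62 tcp [ 0.6217 -0.2827  0.0844] yaw -53.17 gap 0.0257 f [-0.4 -0.1 -0.7] j7 -0.16 tilt [-0.0037  0.0018]
delta [  0.03  -0.13 -11.06] roll -0.002 (deg yaw 0.1 ) dist 11.1
```

```bash
python3 -m pendant '[{"gripper":-1,"delta_pos":[0,0,-4],"roll":0},{"gripper":-1,"delta_pos":[-1.5,-1,-8],"roll":-0.1},{"gripper":-1,"delta_pos":[-5,-3.5,-11],"roll":-0.25},{"gripper":-1,"delta_pos":[-10,-6.5,-11],"roll":-0.4},{"gripper":-1,"delta_pos":[-15,-9.5,-11],"roll":-0.55}]' 30; python3 -c "
from h import *
go(.5122,.2743,.195,np.radians(-4.2))"
```

```text
t: 5.25
tool_pos: [0.6094, -0.1054, 0.1979]
tcp_rot: [[0.931, -0.365, 0.004], [-0.365, -0.931, -0.001], [0.004, -0.001, -1.0]]
ft_force: [1.1, 0.9, -0.6]
finger_gap: 0.0257
t 5.25 tcp [ 0.6094 -0.1054  0.1979] yaw -21.43 gap 0.0257 f [ 1.1  0.9 -0.6] j7 0.02 tilt [ 0.0038 -0.0008]
delta [-22.92 -31.8    0.29] roll -0.301 (deg yaw 17.2 ) dist 39.2
```

```bash
python3 -m pendant '[{"gripper":-1,"delta_pos":[-3.3,-4.6,0],"roll":-0.1},{"gripper":-1,"delta_pos":[-6.6,-9.2,0],"roll":-0.2},{"gripper":-1,"delta_pos":[-9.9,-13.8,0],"roll":-0.3},{"gripper":-1,"delta_pos":[-13,-18.2,0],"roll":-0.3},{"gripper":-1,"delta_pos":[-16.3,-22.8,0],"roll":-0.3}]' 30; python3 -c "
from h import *
go(.5122,.2743,.195,np.radians(-4.2))"
```

```text
t: 5.88
tool_pos: [0.5419, 0.1667, 0.1973]
tcp_rot: [[0.997, -0.079, 0.003], [-0.079, -0.997, 0.0], [0.003, -0.001, -1.0]]
ft_force: [0.4, 0.7, -0.2]
finger_gap: 0.0259
t 5.88 tcp [0.5419 0.1667 0.1973] yaw -4.54 gap 0.0259 f [ 0.4  0.7 -0.2] j7 -0.2 tilt [0.0031 0.0004]
delta [ -3.81 -10.49   0.23] roll -0.006 (deg yaw 0.3 ) dist 11.2
```

```bash
python3 -m pendant '[{"gripper":-1,"delta_pos":[-1.7,-4.6,0.2],"roll":0},{"gripper":-1,"delta_pos":[-3,-8.2,0.4],"roll":0},{"gripper":-1,"delta_pos":[-3.6,-10,1.5],"roll":-0.005},{"gripper":-1,"delta_pos":[-3.8,-10.5,3],"roll":-0.005},{"gripper":-1,"delta_pos":[-3.8,-10.5,5],"roll":-0.005}]' 30
python3 - <<'E'
from h import *
from cell import *
im=read_camera('wrist');cv2.imwrite('pics/w3.png',im[:,:,::-1])
go(.5122,.2743,.0735,np.radians(-4.2))
E
```

```text
t: 6.5
tool_pos: [0.5126, 0.2715, 0.1449]
tcp_rot: [[0.997, -0.075, 0.001], [-0.075, -0.997, -0.001], [0.001, 0.001, -1.0]]
ft_force: [-0.4, 0.1, -1.8]
finger_gap: 0.0259
t 6.55 tcp [0.5109 0.2701 0.142 ] yaw -4.35 gap 0.0259 f [-0.7 -0.4 -2.5] j7 -0.36 tilt [-0.0042 -0.0046]
delta [ 0.1  -0.43  6.85] roll -0.003 (deg yaw 0.2 ) dist 6.9
```

View pics/w3.png

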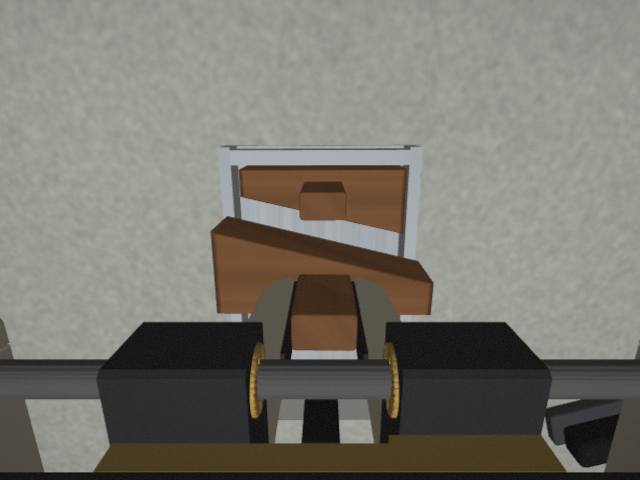

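```bash
python3 -m pendant '[{"gripper":-1,"delta_pos":[0,-0.3,1.5],"roll":0},{"gripper":-1,"delta_pos":[0,-0.3,3],"roll":0},{"gripper":-1,"delta_pos":[0,-0.3,4.5],"roll":0},{"gripper":-1,"delta_pos":[0,-0.3,5.2],"roll":0},{"gripper":-1,"delta_pos":[0,-0.3,5.2],"roll":0}]' 30
python3 - <<'E'
from h import *
go(.5122,.2743,.073,np.radians(-4.2))
E
```

```text
t: 7.18
tool_pos: [0.5115, 0.2759, 0.0927]
tcp_rot: [[0.997, -0.073, -0.002], [-0.073, -0.997, -0.001], [-0.002, 0.001, -1.0]]
ft_force: [0.2, -0.7, -0.9]
finger_gap: 0.0257
t 7.17 tcp [0.5115 0.2759 0.0927] yaw -4.18 gap 0.0257 f [ 0.2 -0.7 -0.9] j7 -0.34 tilt [-0.0017 -0.0009]
delta [0.08 0.16 1.97] roll 0.0 (deg yaw -0.0 ) dist 2.0
```

```bash
python3 -m pendant '[{"gripper":-1,"delta_pos":[0,0.1,1.2],"roll":0},{"gripper":-1,"delta_pos":[0,0.1,1.8],"roll":0},{"gripper":-1,"delta_pos":[0,0.1,2.1],"roll":0},{"gripper":-1,"delta_pos":[0,0.1,2.1],"roll":0},{"gripper":-1,"delta_pos":[0,0.1,2.1],"roll":0}]' 30
python3 - <<'E'
from h import *
from cell import *
im=read_camera('wrist');cv2.imwrite('pics/w4.png',im[:,:,::-1])
go(.5122,.2743,.073,np.radians(-4.2))
E
```

```text
t: 7.8
tool_pos: [0.5122, 0.2754, 0.0729]
tcp_rot: [[0.997, -0.073, 0.001], [-0.073, -0.997, 0.0], [0.001, -0.0, -1.0]]
ft_force: [-0.4, -1.5, -0.9]
finger_gap: 0.0256
t 7.85 tcp [0.5122 0.2753 0.0729] yaw -4.18 gap 0.0256 f [-0.7 -0.  -1. ] j7 -0.32 tilt [0.0006 0.0003]
delta [ 0.01  0.1  -0.01] roll 0.0 (deg yaw -0.0 ) dist 0.1
```

View pics/w4.png

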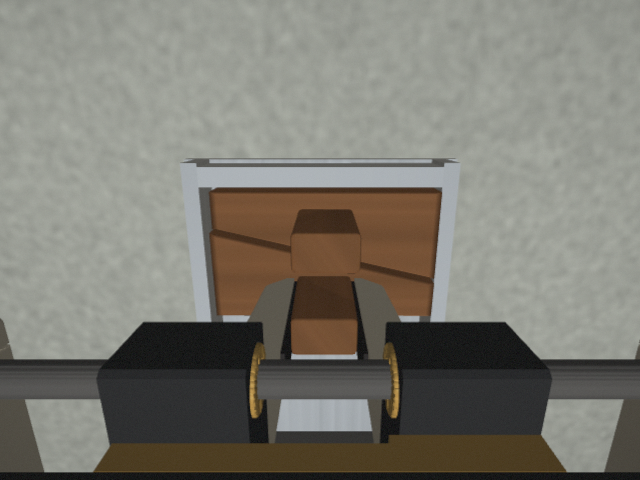

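```bash
python3 -m pendant '[{"gripper":-1,"delta_pos":[0,0,0.12],"roll":0},{"gripper":0.2,"delta_pos":[0,0,0.12],"roll":0},{"gripper":0.2,"delta_pos":[0,0,0.12],"roll":0},{"gripper":0.2,"delta_pos":[0,0,0.12],"roll":0},{"gripper":0.2,"delta_pos":[0,0,-1.5],"roll":0}]' 30
python3 - <<'E'
from h import *
go(.4801,-.1254,.2,.17+np.pi)
go(.4801,-.1254,.2,.17)
E
```

```text
t: 8.48
tool_pos: [0.5111, 0.2748, 0.0872]
tcp_rot: [[0.997, -0.073, -0.003], [-0.073, -0.997, -0.001], [-0.003, 0.002, -1.0]]
ft_force: [0.0, 0.2, 0.4]
finger_gap: 0.0549
t 8.47 tcp [0.5111 0.2748 0.0872] yaw -4.18 gap 0.0549 f [0.  0.2 0.4] j7 -0.33 tilt [-0.0027 -0.0014]
delta [ -0.17  40.14 -11.28] roll 2.899 (deg yaw -166.1 ) dist 41.7
t 8.47 tcp [0.5111 0.2748 0.0872] yaw -4.18 gap 0.0549 f [0.  0.2 0.4] j7 -0.33 tilt [-0.0027 -0.0014]
delta [ -0.17  40.14 -11.28] roll -0.243 (deg yaw 13.9 ) dist 41.7
```

```bash
python3 -m pendant '[{"gripper":0.2,"delta_pos":[0,0,-5],"roll":0},{"gripper":0.2,"delta_pos":[0,2,-10],"roll":0.18},{"gripper":0.2,"delta_pos":[0,7,-12],"roll":0.36},{"gripper":0.2,"delta_pos":[0,13,-12],"roll":0.54},{"gripper":0.2,"delta_pos":[0,19,-12],"roll":0.72}]' 30
python3 - <<'E'
from h import *
go(.4801,-.1254,.2,.17+np.pi)
E
```

```text
t: 9.1
tool_pos: [0.4983, 0.0842, 0.2094]
tcp_rot: [[0.698, -0.716, 0.003], [-0.716, -0.698, 0.001], [0.001, -0.003, -1.0]]
ft_force: [0.2, 0.2, -0.3]
finger_gap: 0.0557
t 9.1 tcp [0.4983 0.0842 0.2094] yaw -45.73 gap 0.0557 f [ 0.2  0.2 -0.3] j7 -0.65 tilt [0.003  0.0012]
delta [13.74 15.94  0.94] roll 2.173 (deg yaw -124.5 ) dist 21.1
```

```bash
python3 -m pendant '[{"gripper":0.2,"delta_pos":[3.4,4,0],"roll":0.18},{"gripper":0.2,"delta_pos":[7,8.1,0],"roll":0.36},{"gripper":0.2,"delta_pos":[10.5,12.2,0],"roll":0.54},{"gripper":0.2,"delta_pos":[12.7,14.7,0],"roll":0.72},{"gripper":0.2,"delta_pos":[13.7,15.9,0],"roll":0.9}]' 30; python3 -m pendant '[{"gripper":0.2,"delta_pos":[0,0,0],"roll":0.18},{"gripper":0.2,"delta_pos":[0,0,0],"roll":0.36},{"gripper":0.2,"delta_pos":[0,0,0],"roll":0.54},{"gripper":0.2,"delta_pos":[0,0,0],"roll":0.72},{"gripper":0.2,"delta_pos":[0,0,0],"roll":0.9}]' 30
python3 - <<'E'
from h import *
go(.4801,-.1254,.065,.17+np.pi)
E
```

```text
t: 9.72
tool_pos: [0.4807, -0.1261, 0.2092]
tcp_rot: [[-0.132, -0.991, 0.002], [-0.991, 0.132, -0.0], [0.0, -0.002, -1.0]]
ft_force: [-0.8, 1.0, -0.3]
finger_gap: 0.0564
t: 10.35
tool_pos: [0.4813, -0.1231, 0.2087]
tcp_rot: [[-0.856, -0.517, 0.002], [-0.517, 0.856, 0.001], [-0.002, 0.0, -1.0]]
ft_force: [0.5, -0.7, 0.2]
finger_gap: 0.0557
t 10.35 tcp [ 0.4813 -0.1231  0.2087] yaw -148.87 gap 0.0557 f [ 0.5 -0.7  0.2] j7 -1.67 tilt [0.0017 0.0012]
delta [ 0.22 -0.13 14.37] roll 0.373 (deg yaw -21.4 ) dist 14.4
```

```bash
python3 -m pendant '[{"gripper":0.2,"delta_pos":[0.1,0,3],"roll":0.18},{"gripper":0.2,"delta_pos":[0.1,-0.1,6],"roll":0.34},{"gripper":0.2,"delta_pos":[0.1,-0.1,8],"roll":0.373},{"gripper":0.2,"delta_pos":[0.1,-0.1,9],"roll":0.373},{"gripper":0.2,"delta_pos":[0.1,-0.1,9],"roll":0.373}]' 30
python3 - <<'E'
from h import *
from cell import *
c=calibration('wrist'); im=read_camera('wrist')
o=im[:,:,::-1].copy()
for h in(0,4):
  for B,col in((WB,(0,255,0)),(GR,(255,255,0))):
    cv2.polylines(o,[np.round(proj(c,place(B,.4801,-.1254,.17))[h:h+4]).astype(np.int32)],True,col,1)
cv2.imwrite('pics/w5.png',o)
go(.4801,-.1254,.065,.17+np.pi)
E
```

```text
t: 10.98
tool_pos: [0.4808, -0.1246, 0.1179]
tcp_rot: [[-0.984, -0.175, 0.0], [-0.175, 0.984, 0.001], [-0.0, 0.001, -1.0]]
ft_force: [-0.6, 0.5, -0.3]
finger_gap: 0.0558
t 11.03 tcp [ 0.4811 -0.125   0.1184] yaw -169.9 gap 0.056 f [ 0.1  0.2 -0.8] j7 -1.82 tilt [0.0013 0.0002]
delta [ 0.11 -0.03  5.34] roll 0.006 (deg yaw -0.4 ) dist 5.3
```

View pics/w5.png

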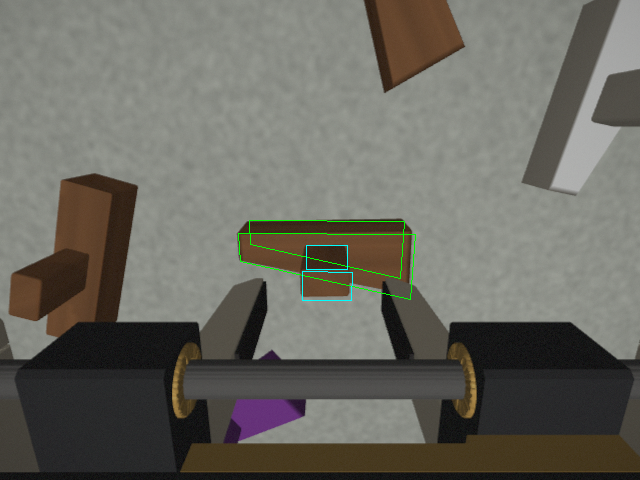

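Overlay matches the wedge; descend and grasp.

```bash
python3 -m pendant '[{"gripper":0.2,"delta_pos":[0.1,0,2.5],"roll":0.005},{"gripper":0.2,"delta_pos":[0.1,0,4.5],"roll":0.005},{"gripper":0.2,"delta_pos":[0.1,0,5.3],"roll":0.005},{"gripper":0.2,"delta_pos":[0.1,0,5.3],"roll":0.005},{"gripper":-1,"delta_pos":[0.1,0,5.3],"roll":0.005}]' 30;python3 -m pendant '[{"gripper":-1,"delta_pos":[0,0,0],"roll":0},{"gripper":-1,"delta_pos":[0,0,0],"roll":0},{"gripper":-1,"delta_pos":[0,0,0],"roll":0},{"gripper":-1,"delta_pos":[0,0,0],"roll":0},{"gripper":-1,"delta_pos":[0,0,0],"roll":0}]' 30
python3 - <<'E'
from h import *
go(.4801,-.1254,.065,.17+np.pi)
E
```

```text
t: 11.65
tool_pos: [0.4803, -0.1254, 0.0655]
tcp_rot: [[-0.985, -0.17, 0.002], [-0.17, 0.985, -0.001], [-0.001, -0.001, -1.0]]
ft_force: [-0.0, 0.7, 0.9]
finger_gap: 0.0497
t: 12.28
tool_pos: [0.48, -0.1251, 0.0649]
tcp_rot: [[-0.985, -0.17, 0.001], [-0.17, 0.985, -0.0], [-0.001, -0.0, -1.0]]
ft_force: [0.7, 0.4, 3.4]
finger_gap: 0.0259
t 12.28 tcp [ 0.48   -0.1251  0.0649] yaw -170.22 gap 0.0259 f [0.7 0.4 3.4] j7 -1.73 tilt [ 0.0007 -0.    ]
delta [-0.01 -0.04 -0.01] roll 0.001 (deg yaw -0.0 ) dist 0.0
```

```bash
python3 -m pendant '[{"gripper":-1,"delta_pos":[0,0,-3],"roll":0},{"gripper":-1,"delta_pos":[0,0,-8],"roll":-0.15},{"gripper":-1,"delta_pos":[0,0,-12],"roll":-0.33},{"gripper":-1,"delta_pos":[0,2,-13],"roll":-0.51},{"gripper":-1,"delta_pos":[0,6,-13],"roll":-0.69}]' 30
python3 - <<'E'
from h import *
go(.5097,.2405,.195,np.radians(-4.2))
E
```

```text
t: 12.9
tool_pos: [0.4697, -0.067, 0.1957]
tcp_rot: [[-0.65, -0.76, 0.003], [-0.76, 0.65, -0.002], [-0.0, -0.003, -1.0]]
ft_force: [0.2, 0.2, -1.7]
finger_gap: 0.0259
t 12.9 tcp [ 0.4697 -0.067   0.1957] yaw -130.55 gap 0.0259 f [ 0.2  0.2 -1.7] j7 -1.49 tilt [ 0.0025 -0.0015]
delta [-25.97  16.95   0.07] roll -2.205 (deg yaw 126.3 ) dist 31.0
```

```bash
python3 -m pendant '[{"gripper":-1,"delta_pos":[-3.4,2.2,0],"roll":-0.18},{"gripper":-1,"delta_pos":[-6.8,4.4,0],"roll":-0.36},{"gripper":-1,"delta_pos":[-10.2,6.6,0],"roll":-0.54},{"gripper":-1,"delta_pos":[-13.6,8.8,0],"roll":-0.72},{"gripper":-1,"delta_pos":[-17,11,0],"roll":-0.9}]' 30
python3 - <<'E'
from h import *
go(.5097,.2405,.195,np.radians(-4.2))
E
```

```text
t: 13.52
tool_pos: [0.4963, 0.1359, 0.1941]
tcp_rot: [[0.194, -0.981, -0.001], [-0.981, -0.194, -0.001], [0.0, 0.001, -1.0]]
ft_force: [0.1, -0.2, -1.4]
finger_gap: 0.0258
t 13.53 tcp [0.4963 0.1359 0.1941] yaw -78.78 gap 0.0258 f [ 0.1 -0.2 -1.4] j7 -1.18 tilt [-0.0014 -0.0006]
delta [-10.    -3.35  -0.09] roll -1.302 (deg yaw 74.6 ) dist 10.5
```

```bash
python3 -m pendant '[{"gripper":-1,"delta_pos":[-4,-1.3,0],"roll":-0.18},{"gripper":-1,"delta_pos":[-7,-2.3,0],"roll":-0.36},{"gripper":-1,"delta_pos":[-9,-3,0],"roll":-0.54},{"gripper":-1,"delta_pos":[-10,-3.3,0],"roll":-0.72},{"gripper":-1,"delta_pos":[-10,-3.3,0],"roll":-0.9}]' 30
python3 - <<'E'
from h import *
go(.5097,.2405,.13,np.radians(-4.2))
E
```

```text
t: 14.15
tool_pos: [0.5095, 0.2402, 0.1936]
tcp_rot: [[0.89, -0.455, -0.002], [-0.455, -0.89, -0.001], [-0.001, 0.002, -1.0]]
ft_force: [0.5, 0.4, -1.8]
finger_gap: 0.0257
t 14.15 tcp [0.5095 0.2402 0.1936] yaw -27.09 gap 0.0257 f [ 0.5  0.4 -1.8] j7 -0.63 tilt [-0.0019 -0.0008]
delta [ 0.   -0.03  6.36] roll -0.4 (deg yaw 22.9 ) dist 6.4
```

```bash
python3 -m pendant '[{"gripper":-1,"delta_pos":[0,0,0],"roll":-0.18},{"gripper":-1,"delta_pos":[0,0,1],"roll":-0.34},{"gripper":-1,"delta_pos":[0,0,3.5],"roll":-0.4},{"gripper":-1,"delta_pos":[0,0,5],"roll":-0.4},{"gripper":-1,"delta_pos":[0,0,5.5],"roll":-0.4}]' 30
python3 - <<'E'
from h import *
from cell import *
im=read_camera('wrist');cv2.imwrite('pics/w6.png',im[:,:,::-1])
go(.5097,.2405,.073,np.radians(-4.2))
E
```

```text
t: 14.78
tool_pos: [0.5097, 0.2387, 0.1383]
tcp_rot: [[0.997, -0.082, -0.002], [-0.082, -0.997, -0.002], [-0.002, 0.002, -1.0]]
ft_force: [0.3, -0.9, -0.3]
finger_gap: 0.0258
t 14.82 tcp [0.5098 0.2388 0.1384] yaw -4.69 gap 0.0255 f [-0.5 -0.4 -1.3] j7 -0.28 tilt [-0.002  -0.0014]
delta [-0.03 -0.16  6.54] roll -0.009 (deg yaw 0.5 ) dist 6.5
```

View pics/w6.png

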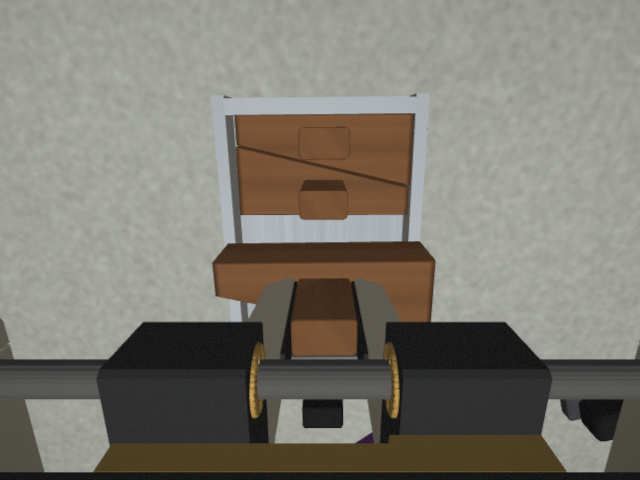

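```bash
python3 -m pendant '[{"gripper":-1,"delta_pos":[0,-0.1,2.5],"roll":-0.007},{"gripper":-1,"delta_pos":[0,-0.1,4.6],"roll":-0.007},{"gripper":-1,"delta_pos":[0,-0.1,5.8],"roll":-0.007},{"gripper":-1,"delta_pos":[0,-0.1,6.4],"roll":-0.007},{"gripper":-1,"delta_pos":[0,-0.1,6.5],"roll":-0.007}]' 30
python3 - <<'E'
from h import *
from cell import *
im=read_camera('wrist');cv2.imwrite('pics/w7.png',im[:,:,::-1])
go(.5097,.2405,.073,np.radians(-4.2))
E
```

```text
t: 15.45
tool_pos: [0.5108, 0.2403, 0.0748]
tcp_rot: [[0.997, -0.074, 0.0], [-0.074, -0.997, 0.0], [0.0, -0.0, -1.0]]
ft_force: [0.2, 0.1, -0.9]
finger_gap: 0.0261
t 15.5 tcp [0.5109 0.2403 0.075 ] yaw -4.24 gap 0.0257 f [-0.3  0.3 -1.7] j7 -0.24 tilt [0.0008 0.0003]
delta [-0.12 -0.01  0.2 ] roll -0.001 (deg yaw 0.0 ) dist 0.2
```

View pics/w7.png

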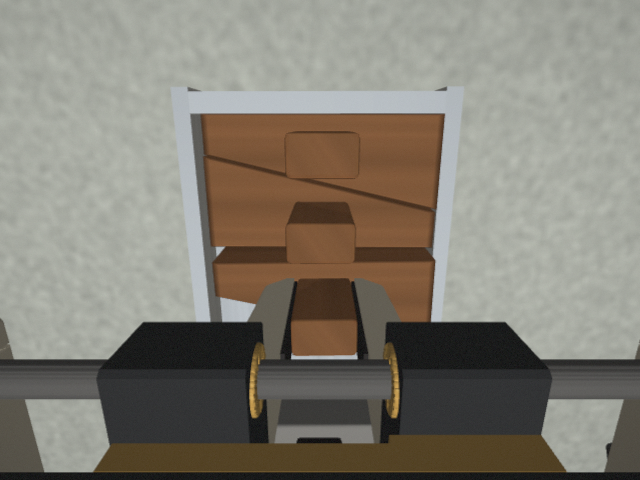

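```bash
python3 -m pendant '[{"gripper":-1,"delta_pos":[-0.1,0,0.2],"roll":0},{"gripper":-1,"delta_pos":[-0.1,0,0.3],"roll":0},{"gripper":0.2,"delta_pos":[-0.1,0,0.3],"roll":0},{"gripper":0.2,"delta_pos":[-0.1,0,0.3],"roll":0},{"gripper":0.2,"delta_pos":[-0.1,0,0.3],"roll":0}]' 30
python3 - <<'E'
from h import *
go(.473,-.2913,.2,-.8574)
E
```

```text
t: 16.12
tool_pos: [0.5097, 0.2403, 0.0718]
tcp_rot: [[0.997, -0.074, 0.0], [-0.074, -0.997, 0.0], [0.0, -0.0, -1.0]]
ft_force: [0.2, 0.5, -0.2]
finger_gap: 0.0513
t 16.12 tcp [0.5097 0.2403 0.0718] yaw -4.24 gap 0.0513 f [ 0.2  0.5 -0.2] j7 -0.24 tilt [0.0004 0.0002]
delta [  0.27  53.29 -12.82] roll 0.783 (deg yaw -44.9 ) dist 54.8
```

```bash
python3 -m pendant '[{"gripper":0.2,"delta_pos":[0,0,-3],"roll":0},{"gripper":0.2,"delta_pos":[0,0,-8],"roll":0},{"gripper":0.2,"delta_pos":[0,3,-13],"roll":0.16},{"gripper":0.2,"delta_pos":[0,9,-13],"roll":0.32},{"gripper":0.2,"delta_pos":[0.1,15,-13],"roll":0.48}]' 30
python3 - <<'E'
from h import *
go(.473,-.2913,.2,-.8574)
E
```

```text
t: 16.75
tool_pos: [0.4997, 0.0895, 0.2027]
tcp_rot: [[0.849, -0.529, 0.003], [-0.529, -0.849, 0.001], [0.002, -0.002, -1.0]]
ft_force: [0.6, 0.4, 0.0]
finger_gap: 0.056
t 16.75 tcp [0.4997 0.0895 0.2027] yaw -31.95 gap 0.056 f [0.6 0.4 0. ] j7 -0.44 tilt [0.0025 0.0008]
delta [17.89 33.72  0.27] roll 0.3 (deg yaw -17.2 ) dist 38.2
```

```bash
python3 -m pendant '[{"gripper":0.2,"delta_pos":[2.7,5.1,0],"roll":0.1},{"gripper":0.2,"delta_pos":[5.4,10.2,0],"roll":0.2},{"gripper":0.2,"delta_pos":[8.1,15.3,0],"roll":0.3},{"gripper":0.2,"delta_pos":[10.8,20.4,0],"roll":0.3},{"gripper":0.2,"delta_pos":[13.5,25.5,0],"roll":0.3}]' 30
python3 - <<'E'
from h import *
go(.473,-.2913,.12,-.8574)
E
```

```text
t: 17.38
tool_pos: [0.48, -0.1989, 0.2018]
tcp_rot: [[0.657, -0.754, 0.001], [-0.754, -0.657, 0.0], [0.0, -0.001, -1.0]]
ft_force: [0.4, 0.6, 0.6]
finger_gap: 0.0556
t 17.38 tcp [ 0.48   -0.1989  0.2018] yaw -48.9 gap 0.0556 f [0.4 0.6 0.6] j7 -0.12 tilt [0.0006 0.0001]
delta [6.5  6.6  8.18] roll 0.004 (deg yaw -0.2 ) dist 12.4
```

```bash
python3 -m pendant '[{"gripper":0.2,"delta_pos":[3,3,2],"roll":0},{"gripper":0.2,"delta_pos":[5,5,5],"roll":0},{"gripper":0.2,"delta_pos":[6.2,6.3,7.3],"roll":0},{"gripper":0.2,"delta_pos":[6.5,6.6,8],"roll":0},{"gripper":0.2,"delta_pos":[6.5,6.6,8.2],"roll":0}]' 30
python3 - <<'E'
from h import *
from cell import *
c=calibration('wrist'); im=read_camera('wrist')
o=im[:,:,::-1].copy()
for h in(0,4):
  for B,col in((WB,(0,255,0)),(GR,(255,255,0))):
    cv2.polylines(o,[np.round(proj(c,place(B,.473,-.2913,-.8574))[h:h+4]).astype(np.int32)],True,col,1)
cv2.imwrite('pics/w8.png',o)
go(.473,-.2913,.065,-.8574)
E
```

```text
t: 18.0
tool_pos: [0.4732, -0.2893, 0.1197]
tcp_rot: [[0.657, -0.754, 0.0], [-0.754, -0.657, 0.0], [-0.0, -0.0, -1.0]]
ft_force: [-0.1, -0.4, 0.6]
finger_gap: 0.0559
t 18.05 tcp [ 0.4736 -0.2888  0.1199] yaw -48.86 gap 0.0557 f [-0.1 -0.3  0.1] j7 0.1 tilt [0.0005 0.0005]
delta [0.15 0.21 5.49] roll 0.005 (deg yaw -0.3 ) dist 5.5
```

View pics/w8.png

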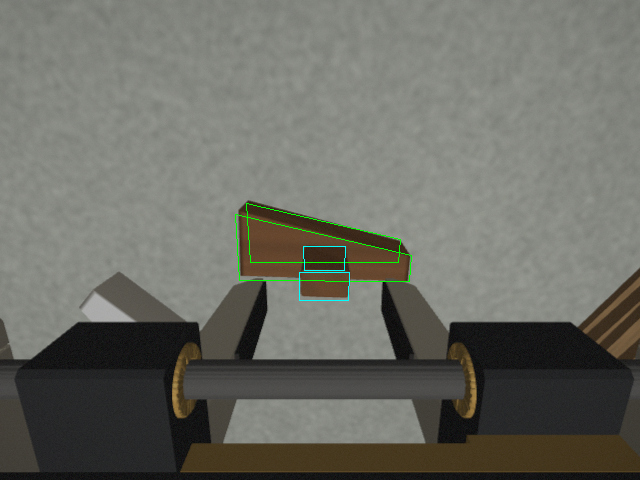

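```bash
python3 -m pendant '[{"gripper":0.2,"delta_pos":[0.1,0.15,2.5],"roll":0.004},{"gripper":0.2,"delta_pos":[0.1,0.15,4.5],"roll":0.004},{"gripper":0.2,"delta_pos":[0.1,0.15,5.5],"roll":0.004},{"gripper":0.2,"delta_pos":[0.1,0.15,5.5],"roll":0.004},{"gripper":-1,"delta_pos":[0.1,0.15,5.5],"roll":0.004}]' 30;python3 -m pendant '[{"gripper":-1,"delta_pos":[0,0,0],"roll":0},{"gripper":-1,"delta_pos":[0,0,0],"roll":0},{"gripper":-1,"delta_pos":[0,0,0],"roll":0},{"gripper":-1,"delta_pos":[0,0,0],"roll":0},{"gripper":-1,"delta_pos":[0,0,0],"roll":0}]' 30
python3 - <<'E'
from h import *
go(.5075,.2060,.19,np.radians(-4.2))
E
```

```text
t: 18.68
tool_pos: [0.4732, -0.2916, 0.0656]
tcp_rot: [[0.654, -0.756, 0.001], [-0.756, -0.654, -0.001], [0.002, -0.001, -1.0]]
ft_force: [0.2, -1.1, -0.2]
finger_gap: 0.0498
t: 19.3
tool_pos: [0.4726, -0.2914, 0.065]
tcp_rot: [[0.654, -0.757, 0.0], [-0.757, -0.654, 0.0], [0.0, -0.0, -1.0]]
ft_force: [-0.3, 0.3, 4.0]
finger_gap: 0.0257
t 19.3 tcp [ 0.4726 -0.2914  0.065 ] yaw -49.16 gap 0.0257 f [-0.3  0.3  4. ] j7 0.15 tilt [0.0003 0.0001]
delta [-35.35 -35.17 -12.5 ] roll -0.785 (deg yaw 45.0 ) dist 51.4
```

```bash
python3 -m pendant '[{"gripper":-1,"delta_pos":[0,0,-3],"roll":0},{"gripper":-1,"delta_pos":[0,0,-8],"roll":0},{"gripper":-1,"delta_pos":[-2,-2,-12.5],"roll":-0.15},{"gripper":-1,"delta_pos":[-6,-6,-13],"roll":-0.3},{"gripper":-1,"delta_pos":[-10,-10,-13],"roll":-0.45}]' 30
python3 - <<'E'
from h import *
go(.5072,.2061,.195,np.radians(-4.2))
E
```

```text
t: 19.92
tool_pos: [0.4833, -0.1493, 0.1954]
tcp_rot: [[0.919, -0.393, 0.002], [-0.393, -0.919, -0.001], [0.002, -0.0, -1.0]]
ft_force: [0.8, 1.3, -1.7]
finger_gap: 0.0259
t 19.93 tcp [ 0.4833 -0.1493  0.1954] yaw -23.16 gap 0.0259 f [ 0.8  1.3 -1.7] j7 0.16 tilt [ 0.0023 -0.0007]
delta [-11.78 -33.62   0.04] roll -0.331 (deg yaw 19.0 ) dist 35.6
```

```bash
python3 -m pendant '[{"gripper":-1,"delta_pos":[-1.9,-5.4,0],"roll":-0.1},{"gripper":-1,"delta_pos":[-3.8,-10.8,0],"roll":-0.2},{"gripper":-1,"delta_pos":[-5.7,-16.2,0],"roll":-0.3},{"gripper":-1,"delta_pos":[-7.6,-21.6,0],"roll":-0.33},{"gripper":-1,"delta_pos":[-9.3,-26.6,0],"roll":-0.33}]' 30
python3 - <<'E'
from h import *
go(.5072,.2061,.13,np.radians(-4.2))
E
```

```text
t: 20.55
tool_pos: [0.5028, 0.1327, 0.1943]
tcp_rot: [[0.997, -0.077, -0.0], [-0.077, -0.997, -0.0], [-0.0, 0.0, -1.0]]
ft_force: [0.3, -0.6, -0.8]
finger_gap: 0.0256
t 20.55 tcp [0.5028 0.1327 0.1943] yaw -4.43 gap 0.0256 f [ 0.3 -0.6 -0.8] j7 -0.13 tilt [-0.0001 -0.    ]
delta [-0.12 -7.35  6.43] roll -0.004 (deg yaw 0.2 ) dist 9.8
```

```bash
python3 -m pendant '[{"gripper":-1,"delta_pos":[-0.1,-3.5,0],"roll":0},{"gripper":-1,"delta_pos":[-0.1,-6,1],"roll":-0.004},{"gripper":-1,"delta_pos":[-0.1,-7.2,3],"roll":-0.004},{"gripper":-1,"delta_pos":[-0.1,-7.3,5],"roll":-0.004},{"gripper":-1,"delta_pos":[-0.1,-7.3,6],"roll":-0.004}]' 30
python3 - <<'E'
from h import *
from cell import *
im=read_camera('wrist');cv2.imwrite('pics/w9.png',im[:,:,::-1])
go(.5072,.2061,.073,np.radians(-4.2))
E
```

```text
t: 21.18
tool_pos: [0.507, 0.2026, 0.1328]
tcp_rot: [[0.997, -0.075, -0.003], [-0.075, -0.997, -0.002], [-0.002, 0.002, -1.0]]
ft_force: [0.2, -0.9, -0.8]
finger_gap: 0.026
t 21.23 tcp [0.5066 0.2023 0.1322] yaw -4.32 gap 0.026 f [-0.6 -0.4 -1.4] j7 -0.21 tilt [-0.0037 -0.0025]
delta [ 0.03 -0.39  5.92] roll -0.002 (deg yaw 0.1 ) dist 5.9
```

View pics/w9.png

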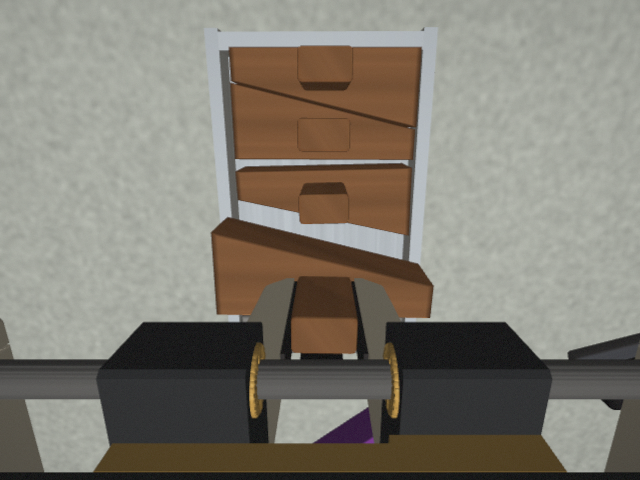

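```bash
python3 -m pendant '[{"gripper":-1,"delta_pos":[0,-0.1,2],"roll":0},{"gripper":-1,"delta_pos":[0,-0.1,4],"roll":0},{"gripper":-1,"delta_pos":[0,-0.1,5.2],"roll":0},{"gripper":-1,"delta_pos":[0,-0.1,5.7],"roll":0},{"gripper":-1,"delta_pos":[0,-0.1,5.7],"roll":0}]' 30
python3 - <<'E'
from h import *
from cell import *
im=read_camera('wrist');cv2.imwrite('pics/w10.png',im[:,:,::-1])
go(.5072,.2061,.073,np.radians(-4.2))
E
```

```text
t: 21.85
tool_pos: [0.508, 0.2044, 0.0778]
tcp_rot: [[0.997, -0.074, 0.0], [-0.074, -0.997, -0.0], [0.0, 0.0, -1.0]]
ft_force: [-0.1, -0.3, -0.1]
finger_gap: 0.0261
t 21.9 tcp [0.5082 0.2046 0.0781] yaw -4.25 gap 0.0258 f [-0.7  0.6 -0.2] j7 -0.18 tilt [0.0009 0.0003]
delta [-0.11 -0.15  0.51] roll -0.001 (deg yaw 0.1 ) dist 0.5
```

View pics/w10.png

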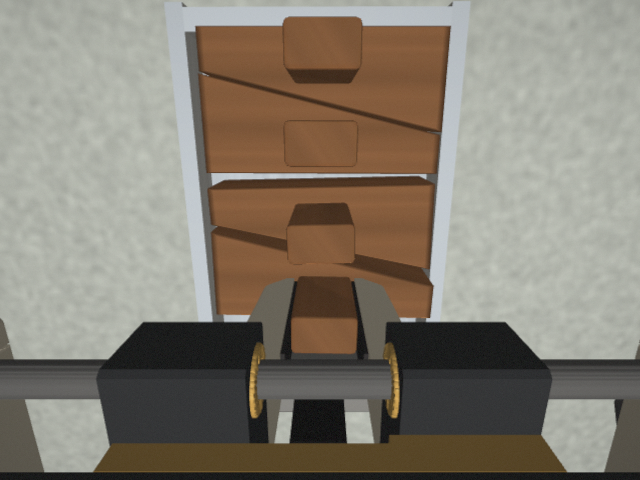

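```bash
python3 -m pendant '[{"gripper":-1,"delta_pos":[-0.1,0,0.4],"roll":0},{"gripper":-1,"delta_pos":[-0.1,0,0.6],"roll":0},{"gripper":0.2,"delta_pos":[-0.1,0,0.6],"roll":0},{"gripper":0.2,"delta_pos":[-0.1,0,0.6],"roll":0},{"gripper":0.2,"delta_pos":[-0.1,0,0.6],"roll":0}]' 30
python3 - <<'E'
from h import *
go(.5035,.1416,.12,np.radians(-4.2))
E
```

```text
t: 22.52
tool_pos: [0.5069, 0.2047, 0.0718]
tcp_rot: [[0.997, -0.074, 0.0], [-0.074, -0.997, 0.0], [0.0, -0.0, -1.0]]
ft_force: [0.2, -0.1, -0.7]
finger_gap: 0.0512
t 22.52 tcp [0.5069 0.2047 0.0718] yaw -4.24 gap 0.0512 f [ 0.2 -0.1 -0.7] j7 -0.18 tilt [0.0003 0.0001]
delta [ 0.13  6.32 -4.82] roll -0.001 (deg yaw 0.0 ) dist 7.9
```

```bash
python3 -m pendant '[{"gripper":0.2,"delta_pos":[0,0,-3],"roll":0},{"gripper":0.2,"delta_pos":[0,0,-7],"roll":0},{"gripper":0.2,"delta_pos":[0.1,3,-9],"roll":0},{"gripper":0.2,"delta_pos":[0.1,5.5,-9],"roll":0},{"gripper":0.2,"delta_pos":[0.1,6.3,-9],"roll":0}]' 30
python3 - <<'E'
from h import *
from cell import *
im=read_camera('wrist');c=calibration('wrist');o=im[:,:,::-1].copy()
T=(.509,.244,-.0732)
for v in(0,.003):
  G=prism([(-.013,-.008),(.013,-.008),(.013,.008),(-.013,.008)],.0425,.0865)+[0,-.105+v,0]
  for h in(0,4): cv2.polylines(o,[np.round(proj(c,place(G,*T))[h:h+4]).astype(np.int32)],True,(255,255,0) if v else (0,255,0),1)
cv2.imwrite('pics/w11.png',o)
go(.5035,.1416,.073,np.radians(-4.2))
E
```

```text
t: 23.15
tool_pos: [0.5031, 0.14, 0.1621]
tcp_rot: [[0.997, -0.077, 0.0], [-0.077, -0.997, -0.0], [0.001, 0.0, -1.0]]
ft_force: [1.2, 0.9, 0.2]
finger_gap: 0.0555
t 23.2 tcp [0.503  0.1398 0.1618] yaw -4.4 gap 0.0558 f [ 0.  -1.2 -1.7] j7 -0.12 tilt [-0.0002 -0.0007]
delta [ 0.04 -0.18  8.88] roll -0.004 (deg yaw 0.2 ) dist 8.9
```

View pics/w11.png

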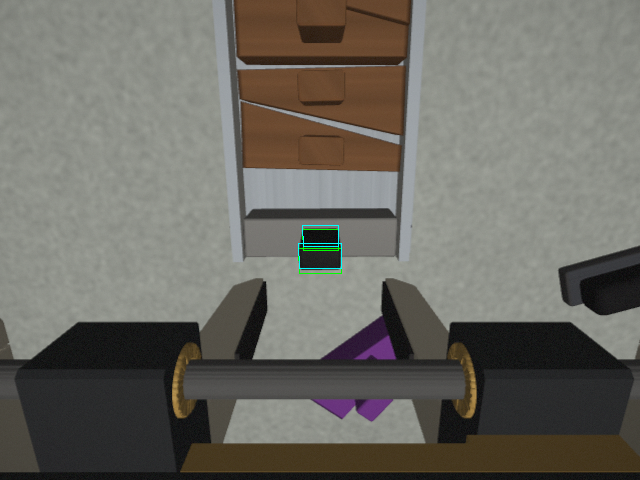

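```bash
python3 -m pendant '[{"gripper":0.2,"delta_pos":[0,-0.1,4],"roll":-0.003},{"gripper":0.2,"delta_pos":[0,-0.1,7],"roll":-0.003},{"gripper":0.2,"delta_pos":[0,-0.1,8.7],"roll":-0.003},{"gripper":0.2,"delta_pos":[0,-0.1,8.8],"roll":-0.003},{"gripper":-1,"delta_pos":[0,-0.1,8.8],"roll":-0.003}]' 50;python3 -m pendant '[{"gripper":-1,"delta_pos":[0,0,0],"roll":0},{"gripper":-1,"delta_pos":[0,0,0],"roll":0},{"gripper":-1,"delta_pos":[0,0,0],"roll":0},{"gripper":-1,"delta_pos":[0,0,0],"roll":0},{"gripper":-1,"delta_pos":[0,0,0],"roll":0}]' 50
python3 - <<'E'
from h import *
go(.5035+.0732*.043,.1416+.043,.073,np.radians(-4.2))
E
```

```text
t: 23.82
tool_pos: [0.5035, 0.1435, 0.0739]
tcp_rot: [[0.998, -0.07, 0.0], [-0.07, -0.998, 0.0], [0.0, -0.0, -1.0]]
ft_force: [-0.3, 0.1, 0.2]
finger_gap: 0.0498
t: 24.45
tool_pos: [0.5009, 0.1431, 0.074]
tcp_rot: [[0.997, -0.071, -0.004], [-0.071, -0.998, 0.001], [-0.004, -0.0, -1.0]]
ft_force: [-4.8, 0.7, 4.6]
finger_gap: 0.0258
t 24.45 tcp [0.5009 0.1431 0.074 ] yaw -4.04 gap 0.0258 f [-4.8  0.7  4.6] j7 -0.06 tilt [-0.0044  0.0007]
delta [ 0.28 -4.18  0.1 ] roll 0.003 (deg yaw -0.2 ) dist 4.2
```

```bash
python3 -m pendant '[{"gripper":-1,"delta_pos":[-0.2,-0.4,0],"roll":0},{"gripper":-1,"delta_pos":[-0.2,-0.9,0],"roll":0},{"gripper":-1,"delta_pos":[-0.2,-1.4,0],"roll":0},{"gripper":-1,"delta_pos":[-0.2,-1.9,0],"roll":0},{"gripper":-1,"delta_pos":[-0.2,-2.4,0],"roll":0}]' 50;python3 - <<'E'
from h import *
from cell import *
im=read_camera('wrist');cv2.imwrite('pics/w12.png',im[:,:,::-1])
go(.5035+.0732*.043,.1416+.043,.073,np.radians(-4.2))
E
```

```text
t: 25.08
tool_pos: [0.5025, 0.1668, 0.074]
tcp_rot: [[0.997, -0.071, -0.001], [-0.071, -0.997, -0.0], [-0.001, 0.001, -1.0]]
ft_force: [-2.4, -1.3, 6.8]
finger_gap: 0.0261
t 25.12 tcp [0.5026 0.1678 0.074 ] yaw -4.03 gap 0.0257 f [-3.1 -0.8  6.6] j7 -0.1 tilt [-0.0009  0.0004]
delta [ 0.29 -1.7   0.1 ] roll 0.003 (deg yaw -0.2 ) dist 1.7
```

View pics/w12.png

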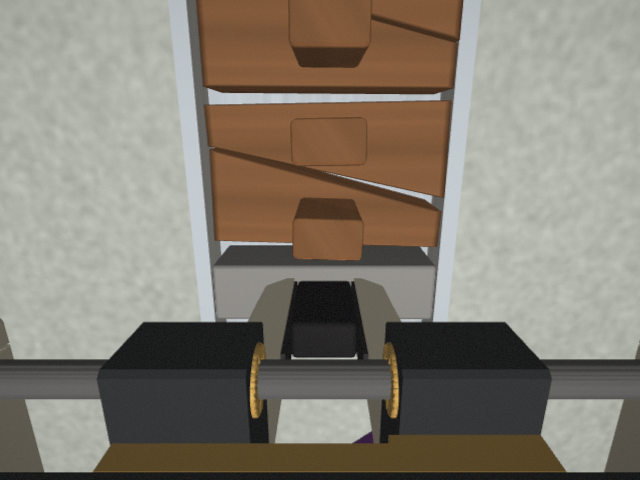

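```bash
python3 -m pendant '[{"gripper":-1,"delta_pos":[0,-0.2,0],"roll":0},{"gripper":-1,"delta_pos":[0,-0.5,0],"roll":0},{"gripper":-1,"delta_pos":[0,-0.8,0],"roll":0},{"gripper":-1,"delta_pos":[0,-1.1,0],"roll":0},{"gripper":-1,"delta_pos":[0,-1.4,0],"roll":0}]' 50;python3 - <<'E'
from h import *
from cell import *
im=read_camera('wrist');cv2.imwrite('pics/w13.png',im[:,:,::-1])
go(.5015+.0732*.043,.1416+.043,.073,np.radians(-4.2))
E
```

```text
t: 25.75
tool_pos: [0.5035, 0.1804, 0.074]
tcp_rot: [[0.997, -0.071, -0.001], [-0.071, -0.997, -0.001], [-0.001, 0.001, -1.0]]
ft_force: [-2.7, -3.2, 6.3]
finger_gap: 0.0255
t 25.8 tcp [0.5035 0.181  0.074 ] yaw -4.06 gap 0.0257 f [-1.5 -2.2  6.1] j7 -0.12 tilt [-0.0011 -0.0003]
delta [ 0.09 -0.37  0.1 ] roll 0.002 (deg yaw -0.1 ) dist 0.4
```

View pics/w13.png

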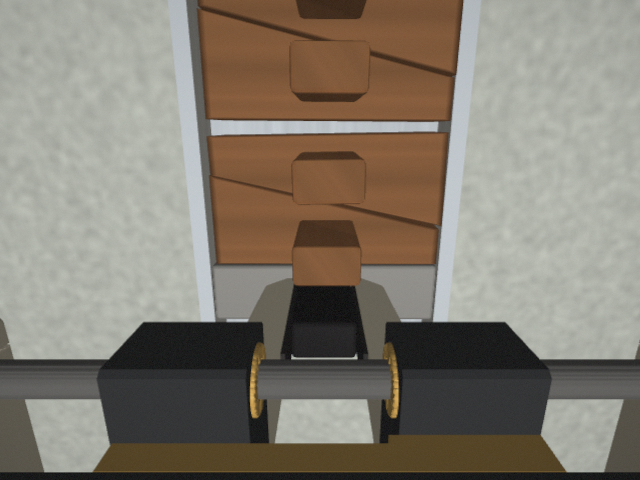

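```bash
python3 -m pendant '[{"gripper":-1,"delta_pos":[0,-0.1,0],"roll":0},{"gripper":-1,"delta_pos":[0,-0.2,0],"roll":0},{"gripper":-1,"delta_pos":[0,-0.3,0],"roll":0},{"gripper":-1,"delta_pos":[0,-0.4,0],"roll":0},{"gripper":-1,"delta_pos":[0,-0.5,0],"roll":0}]' 50;python3 - <<'E'
from h import *
from cell import *
im=read_camera('wrist');cv2.imwrite('pics/w14.png',im[:,:,::-1])
go(.5015+.0732*.043,.1416+.043,.073,np.radians(-4.2))
E
```

```text
t: 26.42
tool_pos: [0.5038, 0.185, 0.074]
tcp_rot: [[0.997, -0.072, -0.001], [-0.072, -0.997, -0.001], [-0.001, 0.001, -1.0]]
ft_force: [-2.4, -4.1, 5.9]
finger_gap: 0.0257
t 26.48 tcp [0.5039 0.1852 0.074 ] yaw -4.1 gap 0.0259 f [-2.3 -3.9  5.5] j7 -0.13 tilt [-0.0012 -0.001 ]
delta [0.08 0.05 0.1 ] roll 0.002 (deg yaw -0.1 ) dist 0.1
```

View pics/w14.png

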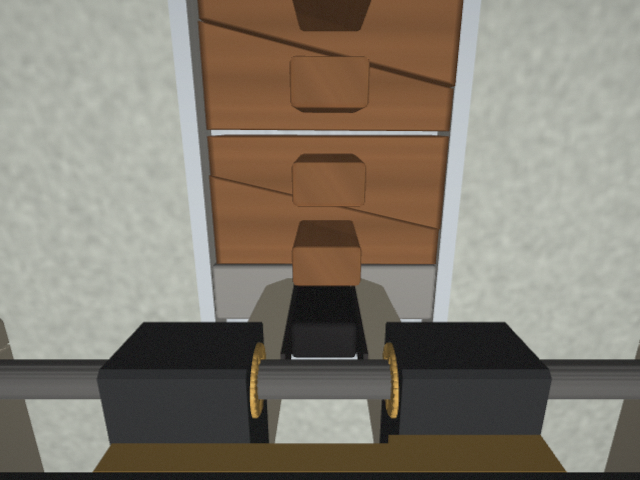

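```bash
python3 -m pendant '[{"gripper":-1,"delta_pos":[0,-0.1,0],"roll":0},{"gripper":-1,"delta_pos":[0,-0.2,0],"roll":0},{"gripper":-1,"delta_pos":[0,-0.3,0],"roll":0},{"gripper":-1,"delta_pos":[0,-0.4,0],"roll":0},{"gripper":-1,"delta_pos":[0,-0.4,0],"roll":0}]' 50;python3 - <<'E'
from h import *
from cell import *
im=read_camera('wrist');cv2.imwrite('pics/w15.png',im[:,:,::-1])
go(.5015+.0732*.043,.1416+.043,.073,np.radians(-4.2))
E
```

```text
t: 27.1
tool_pos: [0.5041, 0.1886, 0.074]
tcp_rot: [[0.997, -0.072, -0.001], [-0.072, -0.997, -0.002], [-0.001, 0.002, -1.0]]
ft_force: [-3.1, -4.5, 6.2]
finger_gap: 0.0255
t 27.15 tcp [0.5041 0.1886 0.074 ] yaw -4.12 gap 0.0257 f [-3.3 -3.9  7.1] j7 -0.14 tilt [-0.0014 -0.0016]
delta [0.08 0.39 0.1 ] roll 0.001 (deg yaw -0.1 ) dist 0.4
```

View pics/w15.png

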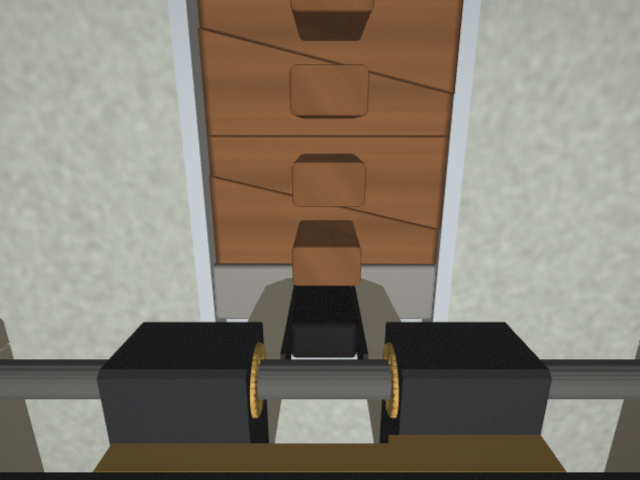

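```bash
python3 -m pendant '[{"gripper":-1,"delta_pos":[0,-0.05,0],"roll":0},{"gripper":-1,"delta_pos":[0,-0.1,0],"roll":0},{"gripper":-1,"delta_pos":[0,-0.15,0],"roll":0},{"gripper":-1,"delta_pos":[0,-0.2,0],"roll":0},{"gripper":-1,"delta_pos":[0,-0.25,0],"roll":0}]' 50;python3 - <<'E'
from h import *
from cell import *
go(.5015+.0732*.043,.1416+.043,.073,np.radians(-4.2))
im=read_camera('wrist');cv2.imwrite('pics/w16.png',im[:,:,::-1])
E
```

```text
t: 27.78
tool_pos: [0.5042, 0.1891, 0.074]
tcp_rot: [[0.997, -0.073, -0.002], [-0.073, -0.997, -0.004], [-0.002, 0.004, -1.0]]
ft_force: [-3.3, -8.3, 7.5]
finger_gap: 0.0255
t 27.77 tcp [0.5042 0.1891 0.074 ] yaw -4.18 gap 0.0255 f [-3.3 -8.3  7.5] j7 -0.14 tilt [-0.0019 -0.004 ]
delta [0.08 0.45 0.1 ] roll 0.0 (deg yaw -0.0 ) dist 0.5
```

View pics/w16.png

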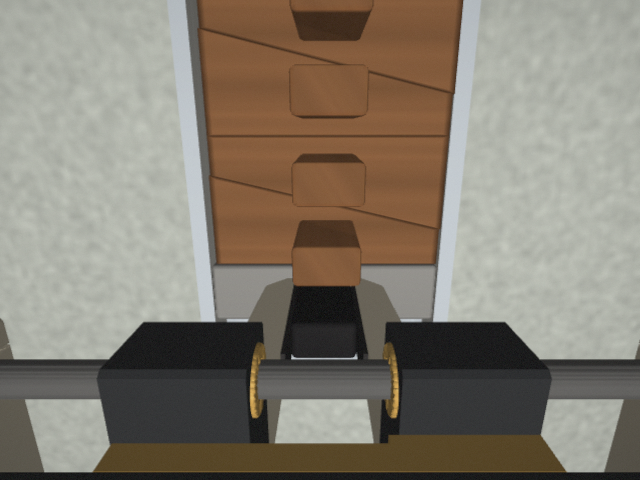

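```bash
python3 -m pendant '[{"gripper":-1,"delta_pos":[0,-0.05,0],"roll":0},{"gripper":-1,"delta_pos":[0,-0.1,0],"roll":0},{"gripper":-1,"delta_pos":[0,-0.15,0],"roll":0},{"gripper":-1,"delta_pos":[0,-0.2,0],"roll":0},{"gripper":-1,"delta_pos":[0,-0.25,0],"roll":0}]' 50;python3 - <<'E'
from h import *
from cell import *
go(.5015+.0732*.043,.1416+.043,.073,np.radians(-4.2))
E
```

```text
t: 28.45
tool_pos: [0.5042, 0.1892, 0.074]
tcp_rot: [[0.997, -0.075, -0.003], [-0.075, -0.997, -0.007], [-0.002, 0.007, -1.0]]
ft_force: [-3.6, -11.1, 8.6]
finger_gap: 0.0256
t 28.45 tcp [0.5042 0.1892 0.074 ] yaw -4.28 gap 0.0256 f [ -3.6 -11.1   8.6] j7 -0.15 tilt [-0.0025 -0.0068]
delta [0.08 0.45 0.1 ] roll -0.001 (deg yaw 0.1 ) dist 0.5
```

```bash
python3 -m pendant '[{"gripper":-1,"delta_pos":[0,0.2,0],"roll":0},{"gripper":0.2,"delta_pos":[0,0.3,0],"roll":0},{"gripper":0.2,"delta_pos":[0,0.3,0],"roll":0},{"gripper":0.2,"delta_pos":[0,0.3,0],"roll":0},{"gripper":0.2,"delta_pos":[0,0.3,0],"roll":0}]' 50;python3 - <<'E'
from h import *
from cell import *
go(.5015+.0732*.043,.1416+.043,.073,np.radians(-4.2))
im=read_camera('wrist');cv2.imwrite('pics/w17.png',im[:,:,::-1])
E
```

```text
t: 29.08
tool_pos: [0.5048, 0.1924, 0.0735]
tcp_rot: [[0.998, -0.07, 0.0], [-0.07, -0.998, 0.0], [0.0, -0.0, -1.0]]
ft_force: [-0.8, 0.7, -0.3]
finger_gap: 0.0553
t 29.07 tcp [0.5048 0.1924 0.0735] yaw -4.02 gap 0.0553 f [-0.8  0.7 -0.3] j7 -0.14 tilt [0.0003 0.0004]
delta [0.04 0.78 0.05] roll 0.003 (deg yaw -0.2 ) dist 0.8
```

View pics/w17.png

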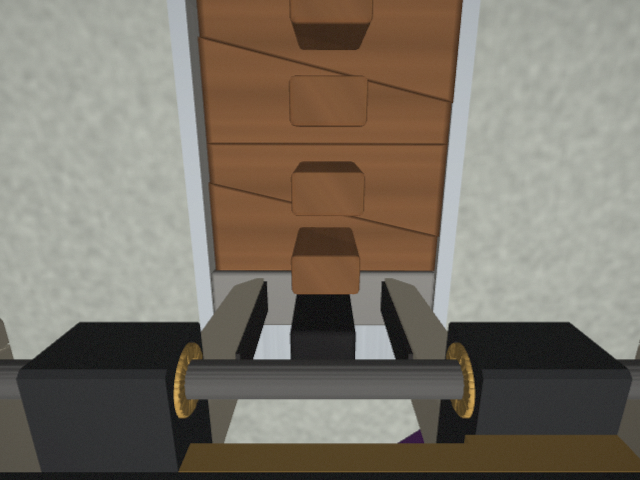

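Lift clear and look from above.

```bash
python3 -m pendant '[{"gripper":0.2,"delta_pos":[0,0,-4],"roll":0},{"gripper":0.2,"delta_pos":[0,0,-9],"roll":0},{"gripper":0.2,"delta_pos":[0,-3,-14],"roll":0},{"gripper":0.2,"delta_pos":[0,-5,-18],"roll":0},{"gripper":0.2,"delta_pos":[0,-5,-18],"roll":0}]' 50;python3 - <<'E'
from h import *
from cell import *
c=calibration('wrist'); im=read_camera('wrist');cv2.imwrite('pics/w18.png',im[:,:,::-1])
pickle.dump(c,open('pics/w18.pkl','wb'))
for n in('scene','side'): cv2.imwrite(f'pics/{n}9.png',read_camera(n)[:,:,::-1])
a=im[120:320,240:420,::-1]; cv2.imwrite('pics/w18c.png',cv2.resize(a,None,fx=3,fy=3,interpolation=cv2.INTER_CUBIC))
go(.5,.2,.2,0)
E
```

```text
t: 29.75
tool_pos: [0.5097, 0.2446, 0.2569]
tcp_rot: [[0.998, -0.067, 0.007], [-0.067, -0.998, 0.005], [0.006, -0.005, -1.0]]
ft_force: [-0.3, -0.3, -1.2]
finger_gap: 0.0557
t 29.9 tcp [0.5074 0.2407 0.2525] yaw -4.1 gap 0.0559 f [-0.4 -0.4 -0.4] j7 -0.33 tilt [-0.0023 -0.0015]
delta [-0.45  4.12  5.25] roll -0.072 (deg yaw 4.1 ) dist 6.7
```

View pics/w18.png

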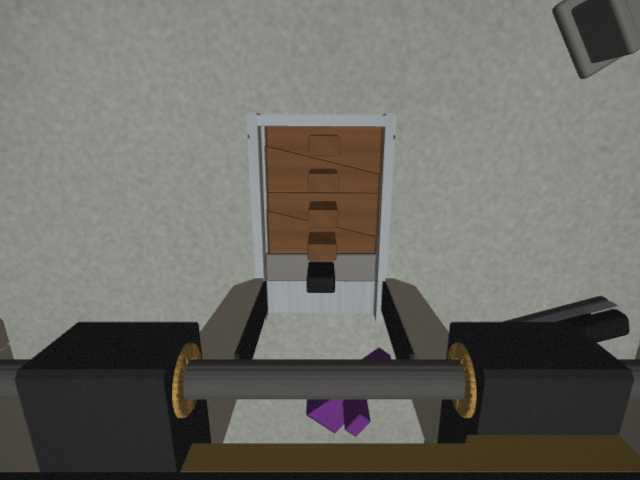

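View pics/scene9.png

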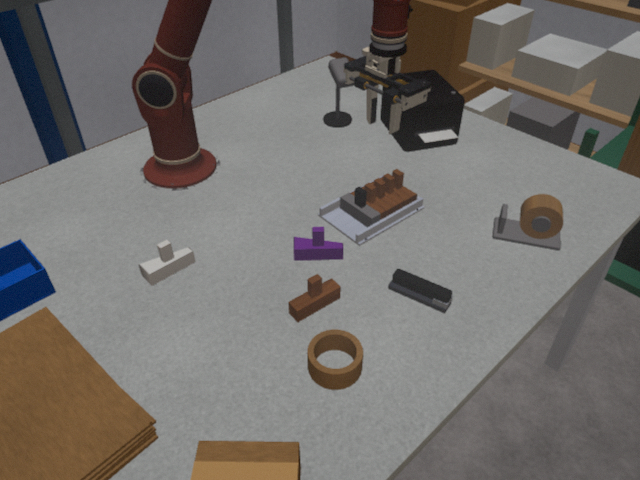

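View pics/side9.png

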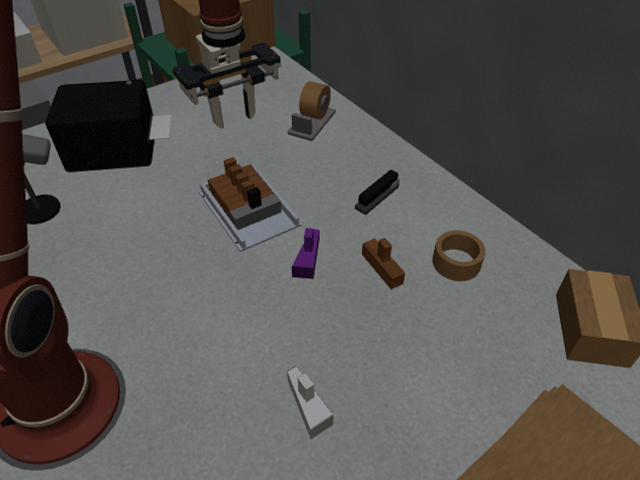

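View pics/w18c.png

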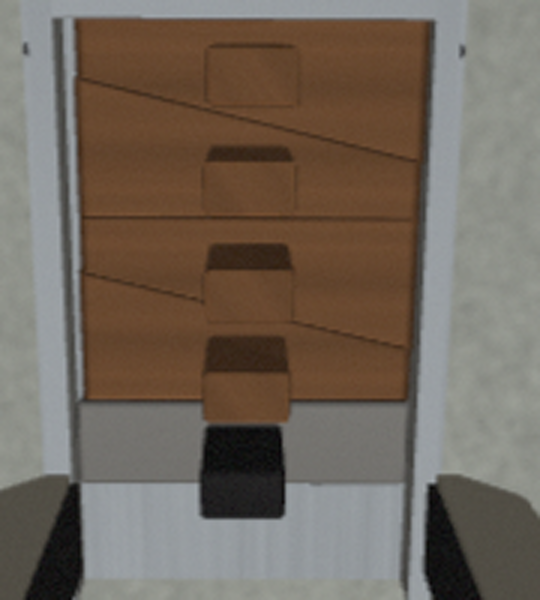

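Run:
```python
from h import *
a=cv2.imread('pics/scene0.png').astype(int);b=cv2.imread('pics/scene9.png').astype(int)
for n,x0,y0,x1,y1 in(('spacer',285,270,345,322),('tape',300,325,370,392),('stapler',385,265,455,312),('white',135,238,198,285),('purple',290,225,346,262)):
    d=np.abs(a-b)[y0:y1,x0:x1]; print(n,d.mean().round(1),d.max(), np.percentile(d,99))
```

```text
spacer 2.7 13 8.0
tape 2.9 13 8.0
stapler 3.0 13 8.0
white 3.7 102 33.18000000000029
purple 3.5 102 24.850000000000364
```

```bash
python3 -c "
from cell import *
print(hand_in())"
```

```text
the job is handed in; nothing more can be done
None
```

The three loose brown wedges are packed head to tail beside the first one. The fence is slid up against the pack and released, and I handed the job in at about 30 s of the 72 s allowed.

**Pack:** the last wrist picture shows four wedges with only thin, closed seams and no gap at the fence. At the end of the push the fence had stopped moving and the resisting force had risen to about 11 N. Lengthwise, the three wedges I placed sit about 1–1.5 mm to one side of the first one.

**Fence position:** the fence moved about 46 mm from an estimated start of 3 mm, so it should read about 0.049. Tight was expected to be about 0.046. I put the 3 mm difference down to the camera estimate of the start position, but I did not measure the fence again after the push.

**Bystanders:** comparing the first and last scene pictures, the spacer, tape and stapler are unchanged. The white and purple look-alikes look unmoved; I think the small image differences near them come from the removed wedge and the moved fence. I did not trace them pixel by pixel.

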